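Seat the yoghurt pot, lower its double lid, lift off only the outer lid

ROBOT

A 6-joint arm with a two-finger parallel gripper is mounted at the origin on the work surface. World frame = base frame: x ahead of the robot, y to its left, z up, the work surface at z = 0. Lengths are in m, angles in rad, forces in N, time in s.
With the tool pointing down it reaches from about 0.3 to 0.875 m from the base axis. Payload 6.4 kg.
Tool frame: the origin (TCP) lies between the finger pads; the fingertips stand 11 mm ahead of it and the grasp point (between the pads) lies 8 mm behind it (ctrl.tcp_to_tips is the y of the fingertips in the tool frame, in m); y points along the fingers, x is the direction in which the jaws open and shut, and the axes are right-handed (so a half turn about y gives the same grasp; the last joint's range is limited). The gripper opens to 85 mm and grips with 20 to 120 N. Pads are 22 mm wide; open, the fingers measure 114 mm over their backs; the gripper's body (76 mm by 85 mm) begins 54 mm behind the grasp point. The pads swing forward as they close: fully open they stand 13 mm farther back than shut.
Start: joints at [-1.473, 0.181, 1.607, -0, 1.354, -0.206], TCP at [0.172, -0.549, 0.204] pointing down, gripper open.
Joint ranges: [-2.99, 2.99], [-0.89, 2.07], [0.3, 2.58], [-1.14, 4.28], [0, 2.63], [-3.12, 3.12]. Speed limits (rad/s): [2.57, 2.57, 3.01, 3.14, 3.14, 3.14].

INTERFACE

Orientations are given as a unit quaternion [w, x, y, z].
In Python, from bench import ctrl gives the robot as it stands.
- The arm moves only by the tool apply_moves, never from a script. Its argument "plan" is text: rows parted by semicolons, each of 7 numbers parted by spaces: the shift along the tool's x, y, z each as a share of 0.05 m, from -1 to 1, then the turn, a rotation vector about the tool's x, y, z each as a share of 0.12 rad, from -1 to 1, then the opening, from 0 (shut) to 1 (fully open). In form: dx dy dz wx wy wz claw; .... A call has exactly 5 rows; each row shifts and turns the commanded pose from where the row before left it, along the tool's axes as they then stand; what a row does not reach is not made up. A row lasts 1/10 s, in which the tool goes at most 50 mm and 8.59 degrees, less where a joint would pass 70% of its speed; a pose out of reach is approached as far as the arm can. A call with a number of a shift or a turn outside -1 to 1 is refused whole. A call with a gripper value outside its range is refused whole. The fingers move at their own pace and stop on an object; the grip force is fixed at half the most. Time passes only in rows, so rows that do not move let the fingers close, or fill a call up. It gives the time, the measured TCP pose, the force and the opening at its end, in the units of the state.
- ctrl.get_obs(): the state, without advancing time (a new reading comes with each control period).
- ctrl.camera(name): name is "scene" or "top" or "wrist"; returns the picture (480x640x3 uint8, red, green, blue); there is no depth.
- ctrl.get_calibration(name): a dict with "intrinsics" (3x3 intrinsics, pixels), "k1" (the pictures are not rectified: a ray, as slopes to the right and down, at radius r is drawn at 1 + k1 r^2 times it, then the intrinsics apply), "R" (3x3) and "t" (3): a world point X has camera coordinates R X + t. Camera axes: x right, y down, z forward; pixel columns grow to the right and rows downward; lengths in m; the calibration is good to about 2 mm. A picture is of the moment at which its call begins: read the wrist's pose just before it. get_calibration takes no time and is no camera call; for the wrist camera it gives the pose at the moment of the call.
- ctrl.hand_in(): hands the job in, once; it reports no verdict.
Trained networks look in the newest picture that a camera, given by its name, has taken for a name from the list of things; names that differ only in an ending like _2 or _b are one class to them, and where a whole thing is asked for, a point or a joint stands for the part that bears it (a point fixed in the world has none). Each returns a list of dicts, best first, with "score" (0 to 1); they miss things now and then, are a little off and sometimes report something else, mostly with a low value. They report only what shows in the picture. A call takes as long as a camera call. They do not tell look-alikes from the thing itself.
- ctrl.recognise(camera, target): "point" ([x, y, z] in m, in world coordinates, good to about 4 mm: the middle of the surface that is visible of it).
The state is a dict: "time_s": time; "q": joint angles; "dq": joint speeds; "joint_efforts": joint torques, N m; "eef_pos": TCP position; "eef_rot": TCP orientation; "wrist_force": force on the tool from outside, world axes, zero at the start; "torque": the same for the moment, N m; "opening": opening from 0.0 (shut) to 1.0 (fully open).
Only numpy, scipy, OpenCV 4.12 (cv2) and the standard library are available. Lean on these libraries where they do the work, as an engineer would, in place of code of your own. Each camera call takes 0.05 s, during which the arm holds its last target.

TASK

Stand the steel pot on the yoghurt maker's base, fully down over its two pegs, and let go. Then carry the double lid over as one nested set (the inner lid's knob lifts both), lower it onto the pot so that the inner lid sits fully home, and let go again. Last, take the outer lid by its collar and lift it alone about 10 cm above where it sat, leaving the inner lid undisturbed on the pot: finish while still holding the outer lid level up there, with the other things on the shelf left alone.

Things in the scene. Friction and masses are not known exactly. Their poses are not given: they have to be found in the camera images.
- stand_seat (a point): Yoghurt maker base: a fixed white plastic block 120 x 150 x 30 mm (x, y, z) with two upright steel pegs 8 mm thick, 18 mm tall with tapered tips, standing on its top at y = +47 and -47 mm. The point is the centre of its top face, midway between the pegs, 30 mm above the worktop; z up, y along the line of pegs. The pot turned by half a turn fits just as well.
- pot_center (a point): Loose open steel pot, 0.35 kg: round body 64 mm across (58 inside), 110 mm tall, on a foot plate 66 x 120 x 6 mm (x, y, z) whose two ears have 13 mm through-holes at y = +47 and -47 mm. Point: on its axis half-way up, 55 mm above underside; z up, y along the holes. Fully home, its underside lies on the base's top, pegs through the holes. Grip across the body near the rim, any direction.
- inner_knob (a point): Inner steel lid, 0.1 kg, starts on the worktop under the outer lid: plug 48 mm wide, 14 deep (enters the pot's mouth), above it a disc 66 wide, 5 thick (rests on the pot's rim), then a central post-like knob 14 thick, 44 tall. Point: on the axis, z up, 37 mm above the disc's underside, 51 above the plug's, 12 below the knob's top, 12 above the outer lid's collar. Lifting the knob carries both lids.
- outer_collar (a point): Outer aluminium lid, 0.08 kg, resting loose on the inner lid's disc: cap 82 mm across, 4 mm top, skirt 76 inside reaching 5 mm below that disc (passes round the pot's rim); in the middle a tubular collar 32 outside, 22 inside, 16 tall, the inner knob passing freely through it. Point: on the axis half-way up the collar, z up, 8 mm above the flat top, 22 above the skirt's edge, 20 below the knob point.
- jar_center (a point): Bystander: clear half-litre glass jar, 86 mm wide, 125 mm tall; point half-way up.
- cup_center (a point): Bystander: stainless measuring cup, 78 mm wide, 70 mm tall, flat handle to its +x reaching 112 mm from the axis; point half-way up on the axis.
- stone_center (a point): Bystander: white ceramic weight stone, 76 mm wide, 32 mm tall; point half-way up.
- twist_a_center (a point): Bystander: flat tin twist lid, 70 mm wide, 10 mm tall; point half-way up.
- twist_b_center (a point): Bystander: second flat tin twist lid, 70 mm wide, 10 mm tall; point half-way up.
- spice_center (a point): Bystander: small spice jar, 42 mm wide, 70 mm tall; point half-way up.
Things that resemble listed ones, but are neither listed nor needed, are in the scene too. What is shaped like the part that bears outer_collar but turquoise is not meant.

How it is judged:
On the way, in this order (a step that is already met when the one before it is completed fails the run):
1. the pot sits fully down over both pegs of the base and has been let go (horizontal distance between pot_center and stand_seat below 0.0045 m and z of pot_center in the frame of stand_seat below 0.059 m and angle between pot_center's own z axis and vertical below 0.05 rad and angle between the y axis of pot_center and the y axis of stand_seat, either way round below 0.1 rad and contact force between pot and the fingers below 0.05 N), for 0.2 s.
2. the two lids, still nested, sit home on the seated pot and have been let go (horizontal distance between pot_center and stand_seat below 0.0045 m and z of pot_center in the frame of stand_seat below 0.059 m and angle between pot_center's own z axis and vertical below 0.05 rad and angle between the y axis of pot_center and the y axis of stand_seat, either way round below 0.1 rad and horizontal distance between inner_knob and pot_center below 0.008 m and z of inner_knob in the frame of pot_center between 0.0885 and 0.0955 m and angle between inner_knob's own z axis and vertical below 0.07 rad and z of outer_collar in the frame of inner_knob between -0.025 and -0.016 m and horizontal distance between outer_collar and inner_knob below 0.008 m and contact force between each of inner_lid, outer_lid and the fingers below 0.05 N), for 0.2 s.
At the end, for the whole second after the job is handed in: Pot home over the pegs (4.5 mm, 0.1 rad, underside within 4 mm); inner lid home on it (centred to 8 mm, height to 3.5 mm, tilt under 0.07 rad), untouched by robot or outer lid; outer lid held by the fingers at least 60 mm above where it sat, tilt under 0.3 rad (horizontal distance between pot_center and stand_seat below 0.0045 m and z of pot_center in the frame of stand_seat below 0.059 m and angle between pot_center's own z axis and vertical below 0.05 rad and angle between the y axis of pot_center and the y axis of stand_seat, either way round below 0.1 rad and horizontal distance between inner_knob and pot_center below 0.008 m and z of inner_knob in the frame of pot_center between 0.0885 and 0.0955 m and angle between inner_knob's own z axis and vertical below 0.07 rad and z of outer_collar in the frame of inner_knob above 0.04 m and angle between outer_collar's own z axis and vertical below 0.3 rad and contact force between outer_lid and the fingers above 0.5 N and contact force between outer_lid and inner_lid below 0.05 N and contact force between inner_lid and the fingers below 0.05 N); the arm keeps its last pose, push and grip.
It fails at once if the two lids come apart while the inner lid is not seated on the pot, or the inner lid is unseated after that ((z of outer_collar in the frame of inner_knob above -0.008 m or horizontal distance between outer_collar and inner_knob above 0.015 m) and not (horizontal distance between inner_knob and pot_center below 0.008 m and z of inner_knob in the frame of pot_center between 0.0885 and 0.0955 m and angle between inner_knob's own z axis and vertical below 0.07 rad)).
It fails at once if a bystander is disturbed (moved by more than 25 mm, or tipped) (distance of any of jar_center, cup_center, stone_center, twist_a_center, twist_b_center, spice_center from where it was at the start of the episode above 0.025 m or angle between any of jar_center, cup_center, stone_center, twist_a_center, twist_b_center, spice_center's own z axis and vertical above 0.5 rad).
It also fails if it takes over 61 s, if anything falls off the work surface, if the arm or the gripper's body presses on something with over 40 N, if the wrist force passes 120 N, or if a joint passes its speed limit or range.

## Working session

There is one attempt and no reset: what is moved stays moved. The work goes in short steps, Python scripts to look and compute and a tool call to move; the robot and the scene stay as the last step left them, time stands still between calls to the robot, and variables do not carry over. Pictures are saved under pics/ and viewed, and the job is handed in when it is done.

Besides the shell and the picture viewer there is one more tool, called after ">>>" as name(argument=value, ...), one argument or row to a line, values as JSON. apply_moves: Moves the arm, as the interface text tells. Shift numbers are shares of 0.05 m and turn numbers shares of 0.12 rad, none past 1 either way. Its arguments: {"type":"object","properties":{"plan":{"type":"string"}},"required":["plan"]}

```bash
ls; mkdir -p pics
python3 - <<'E'
from bench import ctrl
import cv2,numpy as np
o=ctrl.get_obs();print({k:np.round(v,4).tolist() for k,v in o.items()}, ctrl.tcp_to_tips)
for n in["scene","top"]:
    im=ctrl.camera(n);cv2.imwrite(f"pics/{n}0.png",im[:,:,::-1])
    c=ctrl.get_calibration(n);print(n,{k:np.round(v,4).tolist() for k,v in c.items()})
names="stand_seat pot_center inner_knob outer_collar jar_center cup_center stone_center twist_a_center spice_center".split()
for n in["top"]:
  for t in names:
    print(n,t,[(np.round(d["point"],3).tolist(),round(d["score"],2)) for d in ctrl.recognise(n,t)])
E
```

```text
pics
{'time_s': 0.0, 'q': [-1.4733, 0.1815, 1.608, -0.0, 1.3538, -0.2063], 'dq': [0.001, -0.0009, 0.0008, 0.0005, 0.0007, -0.0005], 'joint_efforts': [0.0025, -44.487, -35.1336, -0.0001, 0.0091, -0.0], 'eef_pos': [0.172, -0.548, 0.2033], 'eef_rot': [0.5704, -0.5694, 0.419, -0.4182], 'wrist_force': [0.3082, -0.2684, -0.3793], 'torque': [-0.059, 0.0453, -0.0161], 'opening': 0.9986} 0.011
scene {'intrinsics': [[538.7189, 0.0, 310.2092], [0.0, 538.7189, 239.1224], [0.0, 0.0, 1.0]], 'k1': -0.064, 'R': [[0.874, 0.4855, -0.0209], [0.2399, -0.4685, -0.8503], [-0.4226, 0.7381, -0.5259]], 't': [-0.454, -0.0682, 1.416]}
top {'intrinsics': [[507.1331, 0.0, 312.2338], [0.0, 507.1331, 245.9622], [0.0, 0.0, 1.0]], 'k1': -0.0983, 'R': [[-0.0245, -0.9996, -0.0163], [-0.988, 0.0267, -0.1525], [0.1528, 0.0123, -0.9882]], 't': [-0.0226, 0.559, 1.111]}
top stand_seat [([0.572, 0.005, 0.03], 0.57)]
top pot_center [([0.432, 0.264, 0.002], 0.65)]
top inner_knob [([0.505, -0.288, 0.057], 0.54)]
top outer_collar [([0.45, -0.436, 0.018], 0.86), ([0.499, -0.286, 0.022], 0.79), ([0.364, -0.316, 0.013], 0.75)]
top jar_center [([0.716, 0.253, 0.069], 0.86)]
top cup_center [([0.729, -0.228, 0.028], 0.85)]
top stone_center [([0.391, 0.052, 0.023], 0.81), ([0.73, -0.234, 0.029], 0.6)]
top twist_a_center [([0.391, -0.058, 0.006], 0.88), ([0.639, -0.354, 0.069], 0.29)]
top spice_center [([0.638, -0.353, 0.067], 0.69)]
```

View pics/scene0.png

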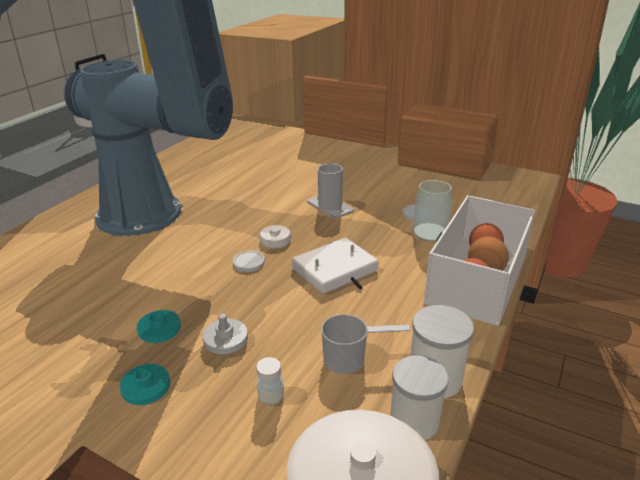

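View pics/top0.png

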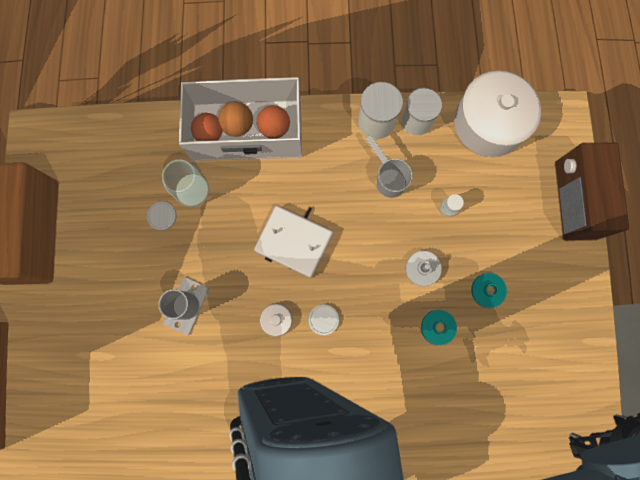

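The top view shows the base at (293,241) with its pegs at (277,231) and (314,247). The pot is at (180,305) and the steel and aluminium lid set at (425,267). The turquoise look-alikes at (489,290) and (438,327) are rejected. Next I'll look at close crops to get the precise positions.

```bash
cat > h.py <<'E'
import numpy as np,cv2
from bench import ctrl
def und(c,px):
    K=np.array(c["intrinsics"]);p=(np.array(px,float)-K[:2,2])/np.array([K[0,0],K[1,1]]);u=p.copy()
    for _ in range(30): u=p/(1+c["k1"]*(u@u))
    return u
def ray(c,px):
    R=np.array(c["R"]);t=np.array(c["t"]);u=und(c,px)
    return -R.T@t, R.T@np.array([u[0],u[1],1])
def onz(c,px,z):
    o,d=ray(c,px);return o+d*(z-o[2])/d[2]
def proj(c,X):
    R=np.array(c["R"]);t=np.array(c["t"]);K=np.array(c["intrinsics"]);p=R@np.array(X)+t;s=p[:2]/p[2]
    s=s*(1+c["k1"]*(s@s));return K[:2,:2]@s+K[:2,2]
def circ(c,ctr,r,n=60):
    return np.array([proj(c,[ctr[0]+r*np.cos(a),ctr[1]+r*np.sin(a),ctr[2]]) for a in np.linspace(0,2*np.pi,n)])
def crop(im,x0,y0,w,h,s,fn):
    cv2.imwrite(fn,cv2.resize(im[y0:y0+h,x0:x0+w,::-1],None,fx=s,fy=s,interpolation=cv2.INTER_CUBIC))
E
python3 - <<'E'
import cv2,numpy as np
im=cv2.imread("pics/top0.png")
def c(x0,y0,w,h,s):return cv2.resize(im[y0:y0+h,x0:x0+w],None,fx=s,fy=s,interpolation=cv2.INTER_CUBIC)
a=c(245,195,100,90,4);b=c(140,265,100,90,4);d=c(395,230,100,90,4)
cv2.imwrite("pics/c1.png",np.vstack([np.hstack([a,b])]))
cv2.imwrite("pics/c2.png",c(380,230,150,120,5))
im=cv2.imread("pics/scene0.png")
a=c(280,220,110,90,4);b=c(295,150,75,90,4)
cv2.imwrite("pics/c3.png",np.hstack([a,b]))
cv2.imwrite("pics/c4.png",c(190,300,70,65,6))
E
```

```text
(no output)
```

View pics/c1.png

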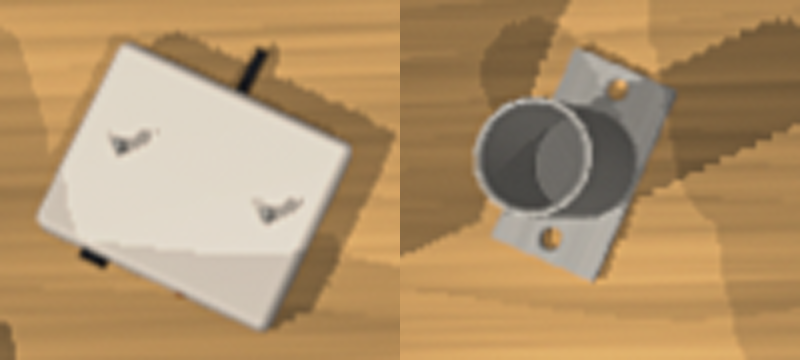

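View pics/c2.png

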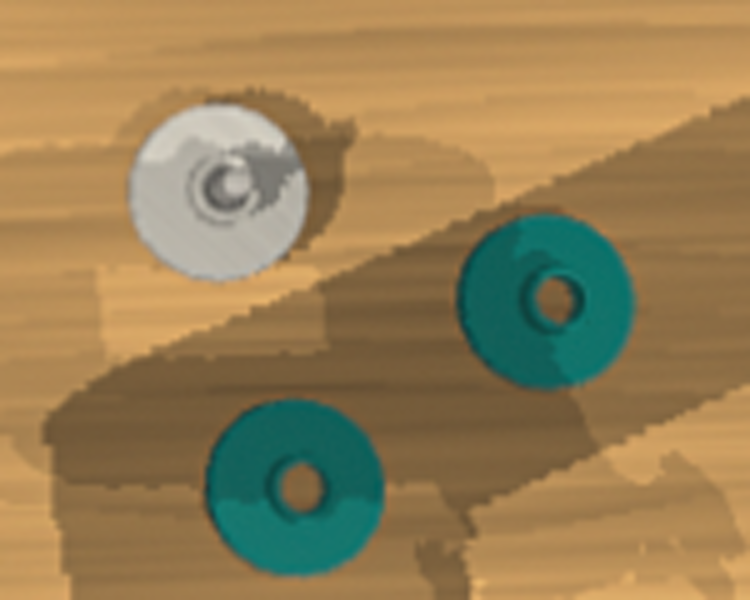

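View pics/c3.png

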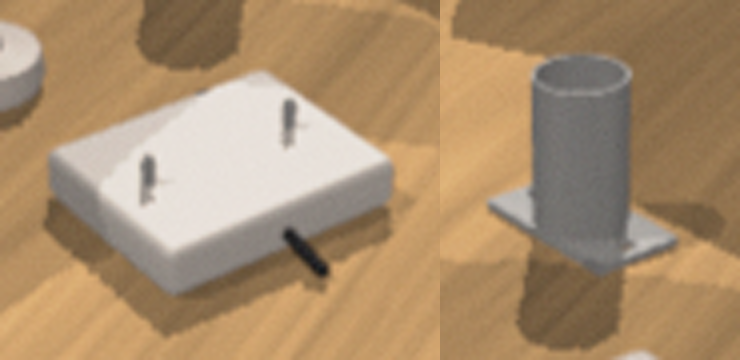

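View pics/c4.png

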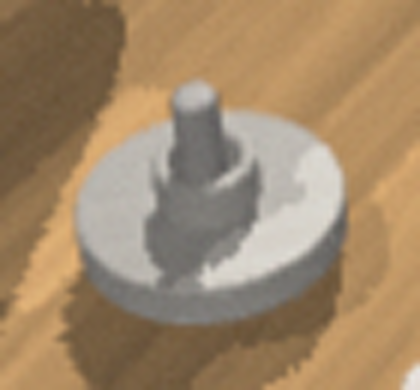

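Run:
```python
from h import *
ct=ctrl.get_calibration("top");cs=ctrl.get_calibration("scene")
def P(c,pts,ox,oy,s,z): return np.array([onz(c,[(x+.5)/s-.5+ox,(y+.5)/s-.5+oy],z) for x,y in pts])
def show(n,a): print(n,np.round(a,4).tolist())
def rect(A):
    m=A.mean(0); e=[A[(i+1)%4]-A[i] for i in range(4)]
    print(" c",np.round(m,4)," lens",[round(np.linalg.norm(v)*1e3) for v in e]," ang",[round(np.degrees(np.arctan2(v[1],v[0])),1) for v in e])
rect(P(ct,[(122,42),(350,150),(265,330),(38,220)],245,195,4,.03))
rect(P(cs,[(262,72),(392,160),(176,248),(50,155)],280,220,4,.03))
pt=P(ct,[(121,150),(269,217)],245,195,4,.048);show("pegtop?",pt);
pt=P(cs,[(148,157),(289,101)],280,220,4,.048);show("pegtop scene",pt);print(pt.mean(0),np.linalg.norm(pt[0]-pt[1]))
pt=P(cs,[(147,203),(287,146)],280,220,4,.03);show("pegbase scene",pt);print(pt.mean(0))
print("pot");rect(P(ct,[(178,48),(275,95),(197,280),(93,235)],140,265,4,.006))
show("holes",P(ct,[(218,88),(150,239)],140,265,4,.006)); print(P(ct,[(218,88),(150,239)],140,265,4,.006).mean(0))
show("rim",P(ct,[(133,156),(75,156),(191,156)],140,265,4,.11))
show("rim scene",P(cs,[(141,76)],295,150,4,.11))
print("lid");show("cap",P(ct,[(218,192),(128,192),(308,192)],380,230,5,.023));show("knobtop",P(ct,[(234,181)],380,230,5,.063))
show("cap s",P(cs,[(211,204)],190,300,6,.023));show("knobtop s",P(cs,[(196,94)],190,300,6,.063))
```

```text
c [0.5735 0.0073 0.03  ]  lens [147, 115, 146, 115]  ang [np.float64(-117.3), np.float64(153.4), np.float64(62.7), np.float64(-25.7)]
 c [0.5776 0.006  0.03  ]  lens [113, 140, 109, 144]  ang [np.float64(-25.9), np.float64(-118.0), np.float64(156.5), np.float64(63.5)]
pegtop? [[0.5916, 0.0473, 0.048], [0.5508, -0.036, 0.048]]
pegtop scene [[0.5561, -0.0363, 0.048], [0.5983, 0.047, 0.048]]
[0.57721967 0.00536344 0.048     ] 0.09331921817484128
pegbase scene [[0.5632, -0.0509, 0.03], [0.605, 0.0311, 0.03]]
[ 0.58409347 -0.00989079  0.03      ]
pot
 c [0.4311 0.2613 0.006 ]  lens [65, 116, 67, 119]  ang [np.float64(-116.5), np.float64(156.8), np.float64(66.5), np.float64(-24.5)]
holes [[0.4751, 0.2425, 0.006], [0.388, 0.2821, 0.006]]
[0.43154553 0.26227174 0.006     ]
rim [[0.4315, 0.2623, 0.11], [0.4321, 0.2939, 0.11], [0.4309, 0.2308, 0.11]]
rim scene [[0.435, 0.2596, 0.11]]
lid
cap [[0.5031, -0.2908, 0.023], [0.5043, -0.2492, 0.023], [0.5019, -0.3326, 0.023]]
knobtop [[0.5036, -0.29, 0.063]]
cap s [[0.5059, -0.2938, 0.023]]
knobtop s [[0.5036, -0.291, 0.063]]
```

```bash
cat >> h.py <<'E'
from scipy.spatial.transform import Rotation as Rt
def pose():
    o=ctrl.get_obs();q=o["eef_rot"];return np.array(o["eef_pos"]),Rt.from_quat([q[1],q[2],q[3],q[0]]),o
def plan(target,yaw=None):
    """target TCP pos, yaw(deg) of tool x in world with tool down; prints shift in units BEFORE turning and AFTER turning, turn in units"""
    p,R,o=pose();M=R.as_matrix();d=np.array(target)-p
    print("t",round(o["time_s"],2),"p",np.round(p,4),"yaw",round(np.degrees(np.arctan2(M[1,0],M[0,0])),2),"q",np.round(o["q"],2),"F",np.round(o["wrist_force"],1),"op",round(float(o["opening"]),3))
    print("shift now-axes",np.round(M.T@d/.05,3))
    if yaw is not None:
        a=np.radians(yaw);x=np.array([np.cos(a),np.sin(a),0]);y=np.array([0,0,-1.]);T=np.stack([x,y,np.cross(x,y)],1)
        print("turn",np.round((R.inv()*Rt.from_matrix(T)).as_rotvec()/.12,3),"shift after turn",np.round(T.T@d/.05,3))
E
python3 - <<'E'
from h import *
plan([.5,-.1,.3],0)
im=ctrl.camera("wrist");cv2.imwrite("pics/w0.png",im[:,:,::-1]);c=ctrl.get_calibration("wrist");print(c)
p,R,o=pose();C=-np.array(c["R"]).T@c["t"];print("cam in tool",R.as_matrix().T@(C-p), "optical axis in tool",R.as_matrix().T@np.array(c["R"])[2])
E
```

```text
t 0.55 p [ 0.172  -0.5486  0.2042] yaw -72.6 q [-1.47  0.18  1.61 -0.    1.35 -0.21] F [ 0.1 -0.1  0.6] op 1.004
shift now-axes [-6.6   -1.916  8.943]
turn [-0.0000e+00 -1.0559e+01 -1.0000e-03] shift after turn [ 6.56  -1.917  8.973]
{'intrinsics': array([[357.72711401,   0.        , 324.78720852],
       [  0.        , 357.72711401, 239.55210029],
       [  0.        ,   0.        ,   1.        ]]), 'k1': -0.02181752736738219, 'R': array([[ 2.98812473e-01, -9.54311843e-01, -1.11892575e-04],
       [-9.15589486e-01, -2.86720853e-01,  2.81934471e-01],
       [-2.69085487e-01, -8.41430890e-02, -9.59433657e-01]]), 't': array([-0.5763934 , -0.03680527,  0.37800455])}
cam in tool [ 0.00144629 -0.16877806  0.07104948] optical axis in tool [-2.23532940e-04  9.59433719e-01 -2.81934192e-01]
```

View pics/w0.png

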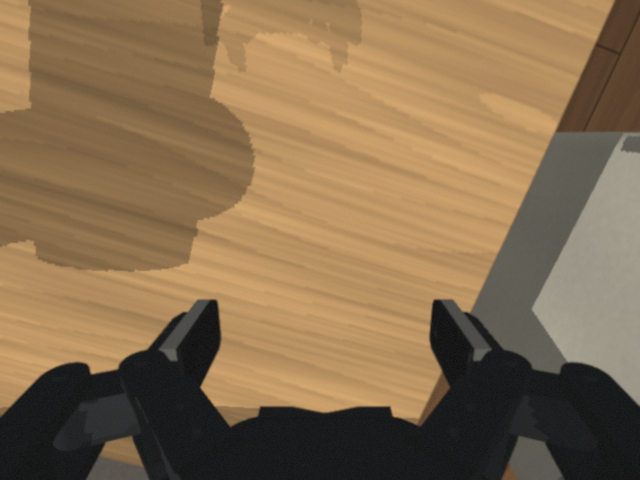

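>>> apply_moves(
  plan="-.6 -.19 .7 0 0 0 1; -.6 -.19 .7 0 0 0 1; -.6 -.19 .7 0 0 0 1; -.6 -.19 .7 0 0 0 1; -.6 -.19 .7 0 0 0 1",
)

```text
time_s: 1.1
eef_pos: [0.2948, -0.3516, 0.2522]
eef_rot: [-0.57, 0.57, -0.419, 0.419]
wrist_force: [0.7, -0.6, -0.6]
opening: 1.001
```

>>> apply_moves(
  plan="-.6 -.19 .7 0 0 0 1; -.6 -.19 .7 0 0 0 1; -.6 -.19 .7 0 0 0 1; -.6 -.19 .7 0 0 0 1; -.6 -.19 .7 0 0 0 1",
)

```text
time_s: 1.6
eef_pos: [0.4169, -0.156, 0.3]
eef_rot: [-0.57, 0.57, -0.418, 0.419]
wrist_force: [1.4, -0.3, -0.3]
opening: 1.002
```

>>> apply_moves(
  plan="-.6 0 .7 0 -1 0 1; 0 0 0 0 -1 0 1; 0 0 0 0 -1 0 1; 0 0 0 0 -1 0 1; 0 0 0 0 -1 0 1",
)

```text
time_s: 2.1
eef_pos: [0.4408, -0.1183, 0.2993]
eef_rot: [-0.669, 0.669, -0.23, 0.23]
wrist_force: [-0.8, -0.3, 0.1]
opening: 1.001
```

>>> apply_moves(
  plan="0 0 0 0 -1 0 1; 0 0 0 0 -1 0 1; 0 0 0 0 -1 0 1; 0 0 0 0 -1 0 1; 0 0 0 0 -1 0 1",
)

```text
time_s: 2.6
eef_pos: [0.4407, -0.1186, 0.2993]
eef_rot: [-0.707, 0.707, -0.022, 0.022]
wrist_force: [0.4, 0.3, -0.7]
opening: 1.002
```

>>> apply_moves(
  plan="0 0 0 0 -1 0 1; 0 0 0 0 -1 0 1; 0 0 0 0 -1 0 1; 0 0 0 0 -1 0 1; 0 0 0 0 -1 0 1",
)

```text
time_s: 3.1
eef_pos: [0.4407, -0.1186, 0.2993]
eef_rot: [-0.682, 0.682, 0.188, -0.188]
wrist_force: [0.9, 0.1, 0.5]
opening: 0.998
```

>>> apply_moves(
  plan="0 0 0 0 -1 0 1; 0 0 0 0 -1 0 1; 0 0 0 0 -1 0 1; 0 0 0 0 -1 0 1; 0 0 0 0 -1 0 1",
)

```text
time_s: 3.6
eef_pos: [0.4406, -0.1186, 0.2993]
eef_rot: [-0.596, 0.596, 0.381, -0.381]
wrist_force: [0.4, 0.6, -0.0]
opening: 1.0
```

Run:
```python
from h import *
plan([.4315,.262,.28],65.7)
```

```text
t 3.6 p [ 0.4406 -0.1186  0.2993] yaw 65.2 q [-0.52 -0.16  1.76 -0.    1.54 -1.66] F [ 0.4  0.6 -0. ] op 1.0
shift now-axes [6.834 0.385 3.359]
turn [ 0.002 -0.073 -0.   ] shift after turn [6.863 0.386 3.299]
```

>>> apply_moves(
  plan=".683 .04 .33 0 0 0 1; .683 .04 .33 0 0 0 1; .683 .04 .33 0 0 0 1; .683 .04 .33 0 0 0 1; .683 .04 .33 0 0 0 1",
)

```text
time_s: 4.1
eef_pos: [0.4381, 0.0724, 0.2894]
eef_rot: [-0.597, 0.597, 0.38, -0.379]
wrist_force: [0.7, 0.0, -0.2]
opening: 0.999
```

>>> apply_moves(
  plan=".683 .04 .33 0 0 0 1; .683 .04 .33 0 0 0 1; .683 .04 .33 0 0 0 1; .683 .04 .33 0 0 0 1; .683 .04 .33 0 -.07 0 1",
)

```text
time_s: 4.6
eef_pos: [0.4358, 0.2623, 0.2793]
eef_rot: [-0.595, 0.595, 0.382, -0.382]
wrist_force: [0.2, -0.2, 0.4]
opening: 0.996
```

Run:
```python
from h import *
plan([.4315,.262,.084],65.7)
c=ctrl.get_calibration("wrist")
im=ctrl.camera("wrist");cv2.imwrite("pics/w1.png",im[:,:,::-1]);np.save("w1.npy",c)
print(ctrl.recognise("wrist","pot_center"))
```

```text
t 4.6 p [0.4358 0.2623 0.2793] yaw 65.41 q [ 0.31 -0.03  1.68 -0.    1.49 -0.83] F [ 0.2 -0.2  0.4] op 0.996
shift now-axes [-0.042  3.907  0.078]
turn [ 0.005 -0.042  0.003] shift after turn [-0.04   3.907  0.076]
[{'point': [0.4255, 0.2703, 0.0076], 'score': 0.75}]
```

View pics/w1.png

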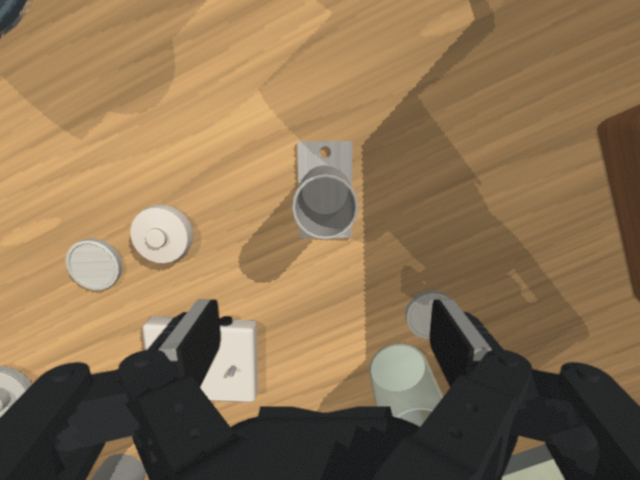

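Run:
```python
import cv2,numpy as np
im=cv2.imread("pics/w1.png")
def c(x0,y0,w,h,s):return cv2.resize(im[y0:y0+h,x0:x0+w],None,fx=s,fy=s,interpolation=cv2.INTER_CUBIC)
cv2.imwrite("pics/w1c.png",np.hstack([c(275,130,100,120,4),c(135,305,100,120,4)]))
```

```text
(no output)
```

View pics/w1c.png

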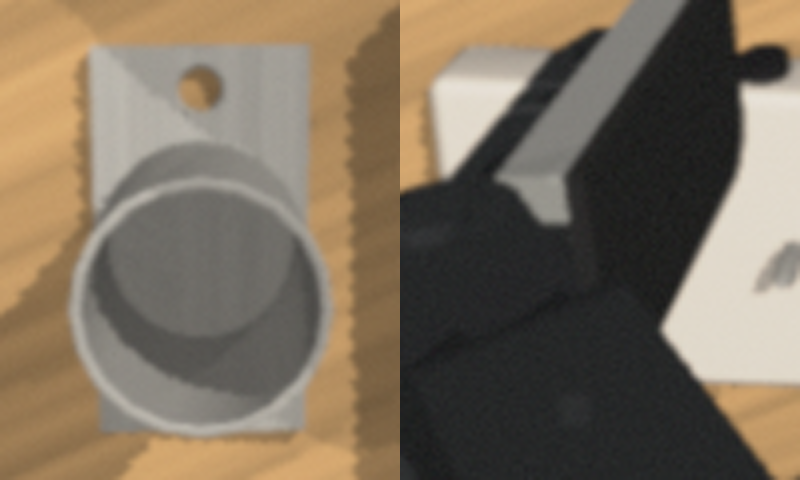

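Run:
```python
from h import *
c=np.load("w1.npy",allow_pickle=True).item()
def P(c,pts,ox,oy,s,z): return np.array([onz(c,[(x+.5)/s-.5+ox,(y+.5)/s-.5+oy],z) for x,y in pts])
A=P(c,[(91,45),(309,44),(302,430),(101,431)],275,130,4,.006)
print(A,A.mean(0));v=(A[0]+A[1]-A[2]-A[3])/2;print(np.linalg.norm(v),np.degrees(np.arctan2(v[1],v[0])))
h=P(c,[(200,88)],275,130,4,.005)[0];r=P(c,[(200,307)],275,130,4,.11)[0]
print(h,r,np.degrees(np.arctan2((h-r)[1],(h-r)[0])),np.linalg.norm((h-r)[:2]))
print(P(c,[(72,307),(329,307),(200,181),(200,437)],275,130,4,.11))
print(ctrl.get_obs()["time_s"])
```

```text
[[0.36358817 0.25789119 0.006     ]
 [0.39040757 0.31714411 0.006     ]
 [0.49946257 0.26748941 0.006     ]
 [0.47284495 0.20859482 0.006     ]] [0.43157582 0.26277988 0.006     ]
0.11984505007093628 155.61731362999677
[0.38855297 0.28222595 0.005     ] [0.43069188 0.26289175 0.11      ] 155.35337141650763 0.046362694836514694
[[0.41789992 0.23498312 0.11      ]
 [0.44357499 0.29102667 0.11      ]
 [0.40347138 0.27536183 0.11      ]
 [0.46022701 0.24936125 0.11      ]]
4.7
```

Run:
```python
from h import *
plan([.4312,.2627,.082],65.5)
```

```text
t 4.7 p [0.4351 0.2643 0.2789] yaw 65.67 q [ 0.31 -0.02  1.68  0.    1.49 -0.83] F [-0.2 -0.4  1.1] op 1.003
shift now-axes [-0.064  3.937  0.053]
turn [-0.009  0.025  0.008] shift after turn [-0.061  3.937  0.057]
```

>>> apply_moves(
  plan="-.06 .5 .055 0 0 0 1; 0 .6 0 0 0 0 1; 0 .6 0 0 0 0 1; 0 .6 0 0 0 0 1; 0 .5 0 0 0 0 1",
)

```text
time_s: 5.2
eef_pos: [0.4318, 0.2582, 0.1377]
eef_rot: [-0.595, 0.595, 0.382, -0.382]
wrist_force: [-0.2, 0.4, 0.4]
opening: 1.001
```

>>> apply_moves(
  plan="0 .4 0 0 0 0 1; 0 .3 0 0 0 0 1; 0 .2 0 0 0 0 1; 0 0.1 0 0 0 0 1; 0 0 0 0 0 0 1",
)

```text
time_s: 5.7
eef_pos: [0.4322, 0.2587, 0.089]
eef_rot: [0.595, -0.595, -0.382, 0.382]
wrist_force: [0.2, 0.5, -0.5]
opening: 0.999
```

Run:
```python
from h import *
plan([.4312,.2627,.082],65.5)
c=ctrl.get_calibration("wrist")
im=ctrl.camera("wrist");cv2.imwrite("pics/w2.png",im[:,:,::-1])
plan([.4312,.2627,.082],65.5)
```

```text
t 5.7 p [0.4322 0.2587 0.089 ] yaw 65.38 q [ 0.3   0.16  1.88 -0.    1.1  -0.84] F [ 0.2  0.5 -0.5] op 0.999
shift now-axes [0.064 0.14  0.051]
turn [-0.004 -0.018 -0.004] shift after turn [0.064 0.14  0.051]
t 5.75 p [0.4326 0.259  0.0896] yaw 65.39 q [ 0.3   0.16  1.88 -0.    1.1  -0.84] F [-0.1 -0.6  1.2] op 1.001
shift now-axes [0.056 0.152 0.057]
turn [ 0.003 -0.017  0.003] shift after turn [0.056 0.152 0.057]
```

View pics/w2.png

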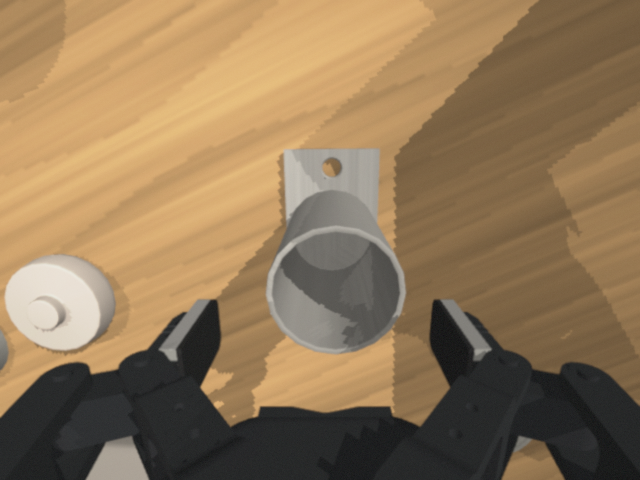

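Run:
```python
from h import *
c=ctrl.get_calibration("wrist");p,R,o=pose();M=R.as_matrix()
for px in [(219,303),(431,303),(219,335),(433,340)]:
    O,d=ray(c,px);Ot=M.T@(O-p);dt=M.T@d
    s=(np.sign(px[0]-325)*.0425-Ot[0])/dt[0];print(px,np.round(Ot+dt*s,4))
for px in [(336,290),(268,290),(405,290),(336,228),(336,351)]:print(np.round(onz(c,px,.11),4))
```

```text
(219, 303) [-0.0425 -0.0432  0.0087]
(431, 303) [ 0.0425 -0.0343  0.0043]
(219, 335) [-0.0425 -0.0468 -0.0031]
(433, 340) [ 0.0425 -0.0412 -0.0089]
[0.4305 0.2638 0.11  ]
[0.4177 0.2359 0.11  ]
[0.4435 0.2921 0.11  ]
[0.4041 0.2756 0.11  ]
[0.4595 0.2509 0.11  ]
```

Run:
```python
from h import *
im=ctrl.camera("scene");crop(im,240,60,200,170,4,"pics/s1.png")
p,R,o=pose();M=R.as_matrix();c=ctrl.get_calibration("scene")
for x in(-.0425,.0425):
  for y in (.011,-.002,-.04):print(x,y,(proj(c,p+M@[x,y,0])-[240,60])*4)
im=ctrl.camera("top");crop(im,100,200,200,150,4,"pics/t1.png")
```

```text
-0.0425 0.011 [303.42261612 496.72093953]
-0.0425 -0.002 [303.07750444 478.07206275]
-0.0425 -0.04 [302.04772241 422.5081792 ]
0.0425 0.011 [407.68696614 460.81827807]
0.0425 -0.002 [407.84795295 442.57230778]
0.0425 -0.04 [408.32041394 388.24669746]
```

View pics/s1.png

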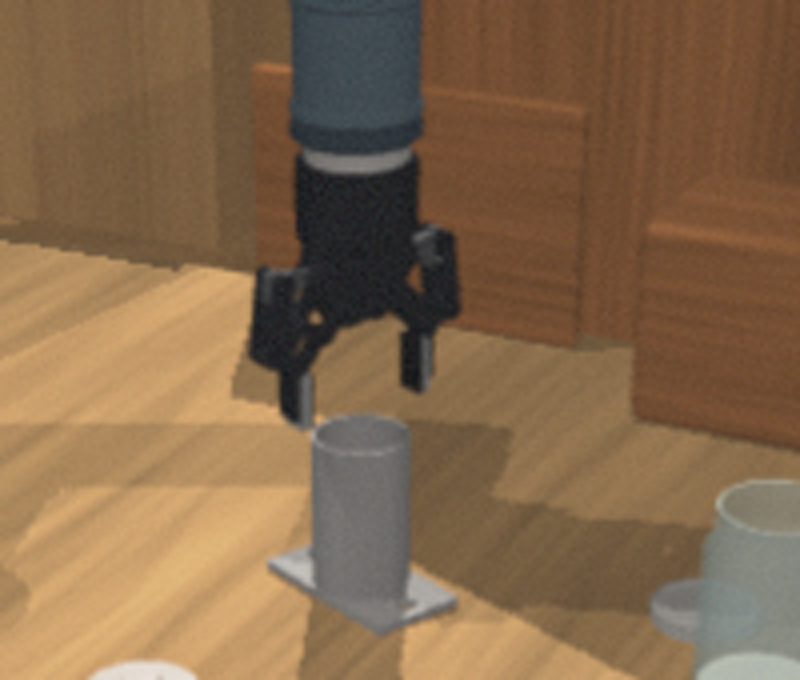

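>>> apply_moves(
  plan=".09 .2 .04 0 0 0 1; 0 .3 0 0 0 0 1; 0 .2 0 0 0 0 1; 0 .1 0 0 0 0 1; 0 .05 0 0 0 0 1",
)

```text
time_s: 6.35
eef_pos: [0.4319, 0.2639, 0.046]
eef_rot: [0.595, -0.595, -0.382, 0.382]
wrist_force: [-0.3, -0.1, -0.0]
opening: 0.997
```

Run:
```python
from h import *
plan([.431,.263,.046],65.5)
im=ctrl.camera("scene");a=im[100:230,270:400]
c=ctrl.get_calibration("wrist");im=ctrl.camera("wrist")
cv2.imwrite("pics/w3.png",np.hstack([cv2.resize(a[:,:,::-1],(400,400)),cv2.resize(im[180:480,170:470,::-1],(400,400))]))
p=onz(c,[320,240],.11);print(p)
```

```text
t 6.35 p [0.4319 0.2639 0.046 ] yaw 65.4 q [ 0.31  0.24  1.9   0.    1.01 -0.83] F [-0.3 -0.1 -0. ] op 0.997
shift now-axes [-0.024 -0.     0.009]
turn [-0.007 -0.014 -0.006] shift after turn [-0.024 -0.     0.009]
[0.39416802 0.27799372 0.11      ]
```

View pics/w3.png

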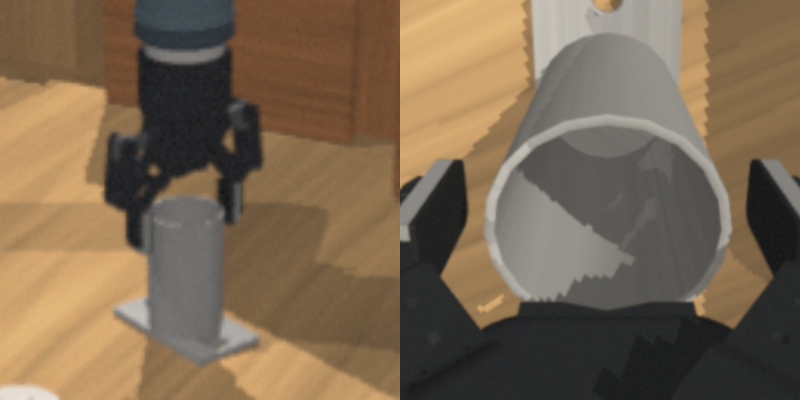

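>>> apply_moves(
  plan="0 0 0 0 0 0 .6; 0 0 0 0 0 0 .4; 0 0 0 0 0 0 0; 0 0 0 0 0 0 0; 0 0 0 0 0 0 0",
)

```text
time_s: 6.95
eef_pos: [0.4329, 0.264, 0.0475]
eef_rot: [-0.595, 0.595, 0.382, -0.382]
wrist_force: [-2.6, -1.3, 6.3]
opening: 0.721
```

>>> apply_moves(
  plan="0 -.1 0 0 0 0 0; 0 -.3 0 0 0 0 0; 0 -.6 0 0 0 0 0; 0 -.6 0 0 0 0 0; 0 -.5 0 0 0 0 0",
)

```text
time_s: 7.45
eef_pos: [0.4318, 0.2639, 0.1526]
eef_rot: [0.595, -0.595, -0.382, 0.382]
wrist_force: [0.1, 0.2, -4.6]
opening: 0.725
```

Run:
```python
from h import *
plan([.575,.006,.18],65.5-92.2)
c=ctrl.get_calibration("wrist");im=ctrl.camera("wrist");cv2.imwrite("pics/w4.png",im[:,:,::-1]);np.save("w4.npy",c)
im=ctrl.camera("scene");crop(im,240,60,200,170,3,"pics/s4.png")
```

```text
t 7.45 p [0.4318 0.2639 0.1526] yaw 65.4 q [ 0.31  0.08  1.83  0.    1.23 -0.83] F [ 0.1  0.2 -4.6] op 0.725
shift now-axes [-3.498 -0.55  -4.75 ]
turn [-1.0000e-03  1.3395e+01 -6.0000e-03] shift after turn [ 4.876 -0.549 -3.322]
```

View pics/w4.png

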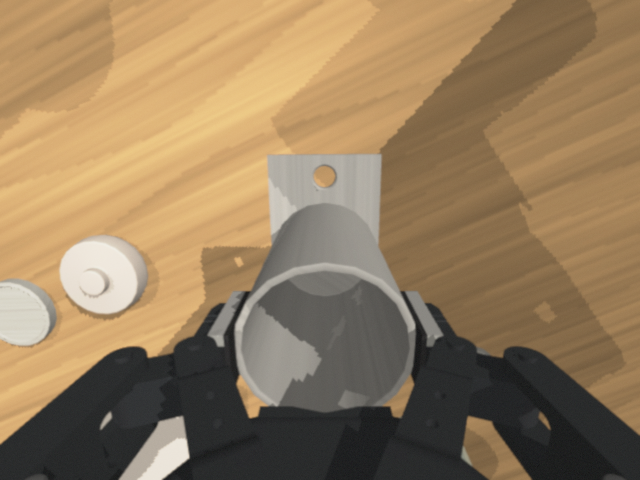

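View pics/s4.png

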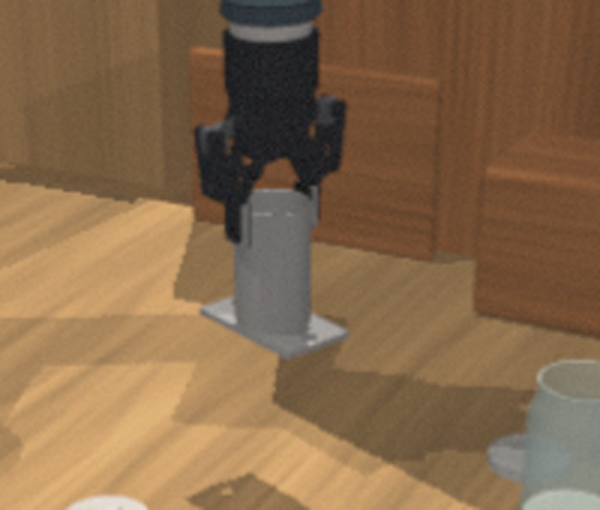

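Run:
```python
from h import *
c=np.load("w4.npy",allow_pickle=True).item();p,R,o=pose();M=R.as_matrix();print(p)
p=np.array([.4318,.2639,.1526])
for px,z in [((324.5,177),.1106),((269,155),.1116),((381,154),.1116),((325.5,263.5),.2156),((236,337),.2156),((415.5,337),.2156),((324.5,203),.1116)]:
    print(px,np.round(M.T@(onz(c,px,z)-p),4))
```

```text
[0.43450398 0.26481137 0.15492356]
(324.5, 177) [-0.0018  0.0418  0.0476]
(269, 155) [-0.0336  0.0406  0.0602]
(381, 154) [0.0305 0.0409 0.0608]
(325.5, 263.5) [-0.001  -0.0632  0.032 ]
(236, 337) [-0.0311 -0.0632  0.0057]
(415.5, 337) [ 0.0293 -0.0629  0.0057]
(324.5, 203) [-0.0018  0.0408  0.0324]
```

>>> apply_moves(
  plan="0 -.2 0 0 1 0 0; 0 -.2 0 0 1 0 0; 0 -.1 0 0 1 0 0; 0 0 0 0 1 0 0; 0 0 0 0 1 0 0",
)

```text
time_s: 8.05
eef_pos: [0.4311, 0.2636, 0.1745]
eef_rot: [-0.682, 0.682, 0.186, -0.188]
wrist_force: [-0.0, -0.8, -4.4]
opening: 0.718
```

>>> apply_moves(
  plan="0 0 0 0 1 0 0; 0 0 0 0 1 0 0; 0 0 0 0 1 0 0; 0 0 0 0 1 0 0; 0 0 0 0 1 0 0",
)

```text
time_s: 8.55
eef_pos: [0.4309, 0.2635, 0.1741]
eef_rot: [-0.706, 0.707, -0.024, 0.021]
wrist_force: [-0.1, 0.2, -4.8]
opening: 0.717
```

>>> apply_moves(
  plan="0 0 0 0 1 0 0; 0 0 0 0 1 0 0; 0 0 0 0 1 0 0; .3 0 -.2 0 .4 0 0; .6 0 -.4 0 0 0 0",
)

```text
time_s: 9.05
eef_pos: [0.4577, 0.2182, 0.1741]
eef_rot: [-0.688, 0.688, -0.164, 0.161]
wrist_force: [1.1, -0.1, -5.1]
opening: 0.718
```

Run:
```python
from h import *
plan([.575,.006,.17],65.5-92.2)
```

```text
t 9.05 p [0.4577 0.2182 0.1741] yaw -26.63 q [0.21 0.06 1.8  0.   1.28 0.67] F [ 1.1 -0.1 -5.1] op 0.718
shift now-axes [ 4.     0.072 -2.743]
turn [ 0.013  0.011 -0.031] shift after turn [ 4.003  0.083 -2.738]
```

>>> apply_moves(
  plan=".6 0 -.41 0 0 0 0; .6 0 -.41 0 0 0 0; .6 0 -.41 0 0 0 0; .6 0 -.41 0 0 0 0; .6 0 -.41 0 0 0 0",
)

```text
time_s: 9.55
eef_pos: [0.5468, 0.0571, 0.1741]
eef_rot: [-0.688, 0.688, -0.165, 0.162]
wrist_force: [0.2, 1.2, -4.9]
opening: 0.716
```

>>> apply_moves(
  plan=".6 0 -.41 0 0 0 0; .4 0.1 -.28 0 0 0 0; 0 0.2 0 0 0 0 0; 0 .1 0 0 0 0 0; 0 0 0 0 0 0 0",
)

```text
time_s: 10.05
eef_pos: [0.5745, 0.0061, 0.1538]
eef_rot: [0.688, -0.688, 0.165, -0.161]
wrist_force: [-0.9, 1.1, -4.9]
opening: 0.723
```

Run:
```python
from h import *
plan([.575,.006,.15],65.5-92.2)
c=ctrl.get_calibration("wrist");im=ctrl.camera("wrist");np.save("w5.npy",c)
cv2.imwrite("pics/w5f.png",im[:,:,::-1]);crop(im,225,60,200,150,4,"pics/w5.png")
im=ctrl.camera("scene");crop(im,250,150,180,150,4,"pics/s5.png")
for i in range(4): plan([.575,.006,.15])
```

```text
t 10.05 p [0.5745 0.0061 0.1538] yaw -26.71 q [-0.2   0.23  1.65  0.    1.26  0.27] F [-0.9  1.1 -4.9] op 0.723
shift now-axes [0.01  0.077 0.002]
turn [ 0.009 -0.001 -0.043] shift after turn [0.01  0.077 0.002]
t 10.15 p [0.5759 0.0062 0.1559] yaw -26.66 q [-0.2   0.23  1.65  0.    1.26  0.27] F [ 0.3 -0.1 -4.8] op 0.718
shift now-axes [-0.014  0.118 -0.011]
t 10.15 p [0.5759 0.0062 0.1559] yaw -26.66 q [-0.2   0.23  1.65  0.    1.26  0.27] F [ 0.3 -0.1 -4.8] op 0.718
shift now-axes [-0.014  0.118 -0.011]
t 10.15 p [0.5759 0.0062 0.1559] yaw -26.66 q [-0.2   0.23  1.65  0.    1.26  0.27] F [ 0.3 -0.1 -4.8] op 0.718
shift now-axes [-0.014  0.118 -0.011]
t 10.15 p [0.5759 0.0062 0.1559] yaw -26.66 q [-0.2   0.23  1.65  0.    1.26  0.27] F [ 0.3 -0.1 -4.8] op 0.718
shift now-axes [-0.014  0.118 -0.011]
```

View pics/w5.png

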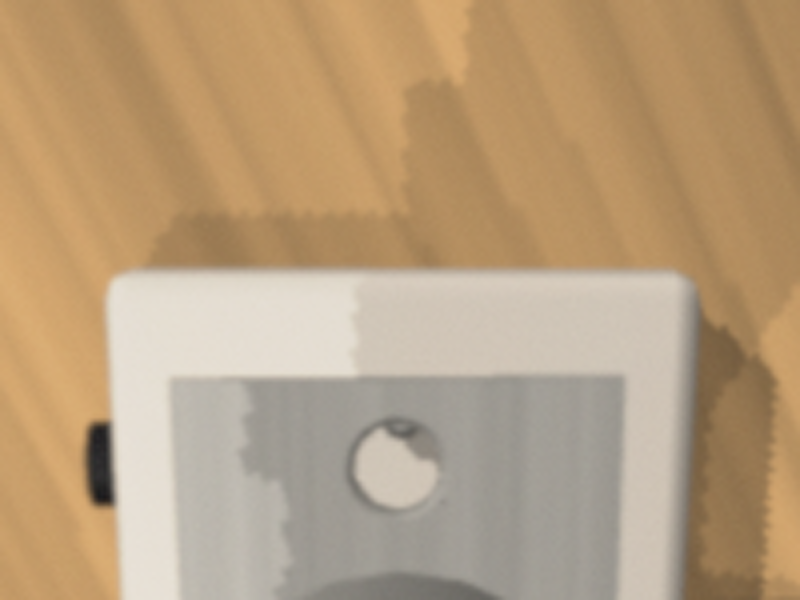

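View pics/s5.png

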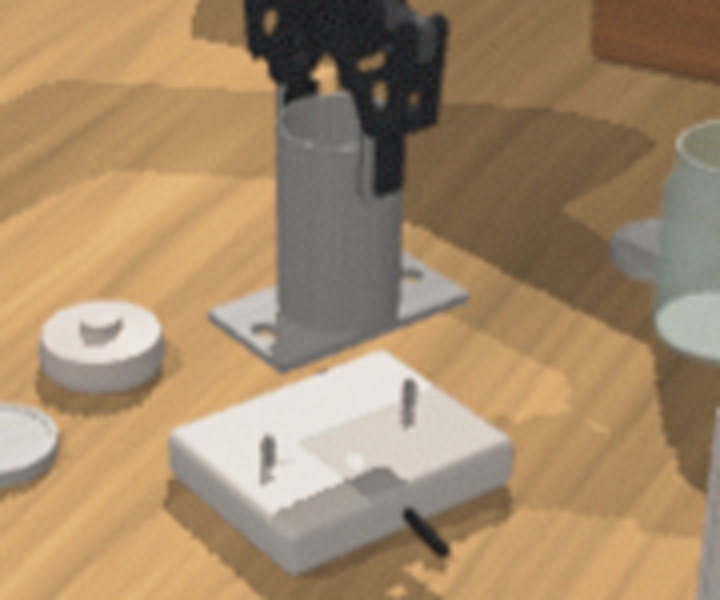

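Run:
```python
from h import *
c=np.load("w5.npy",allow_pickle=True).item();cs=ctrl.get_calibration("scene")
p,R,o=pose();M=R.as_matrix()
def P(c,pts,ox,oy,s,z): return np.array([onz(c,[(x+.5)/s-.5+ox,(y+.5)/s-.5+oy],z) for x,y in pts])
zu=p[2]-.0467; zu=.1545-.0467
h=P(c,[(397,464)],225,60,4,zu+.006)[0]
for px in [(401,428),(402,420),(402,436)]:
    t=P(c,[px],225,60,4,.047)[0];print("wrist hole",h,"peg",t,"corr tool",np.round(M.T@(t-h),4))
e=P(c,[(108,290),(695,290)],225,60,4,.03);f=P(c,[(170,400),(626,400)],225,60,4,zu+.006)
print("mid base",e.mean(0),np.linalg.norm(e[0]-e[1]),"foot",f.mean(0),np.linalg.norm(f[0]-f[1]),M.T@(e.mean(0)-f.mean(0)))
b=P(c,[(130,272),(675,272)],225,60,4,.03);print("base far edge",b.mean(0), "centre->", b.mean(0)-.075*M[:,2])
g=P(c,[(170,378),(626,375)],225,60,4,zu+.006);print("foot far edge",g.mean(0),"centre",g.mean(0)-.06*M[:,2])
H=P(cs,[(264,333),(411,273)],250,150,4,zu+.006);T=P(cs,[(268,437),(408,381)],250,150,4,.047)
print("scene holes",H,"tips",T);print("corr",[np.round(M.T@(T[i]-H[i]),4) for i in(0,1)])
for A in(H,T):
  v=A[1]-A[0];print(np.linalg.norm(v),np.degrees(np.arctan2(v[1],v[0])))
```

```text
wrist hole [0.59561712 0.04856828 0.1138    ] peg [0.59557295 0.04791512 0.047     ] corr tool [ 0.0004  0.0668 -0.0006]
wrist hole [0.59561712 0.04856828 0.1138    ] peg [0.59641282 0.04916243 0.047     ] corr tool [0.0006 0.0668 0.0009]
wrist hole [0.59561712 0.04856828 0.1138    ] peg [0.59506975 0.0464935  0.047     ] corr tool [ 0.0006  0.0668 -0.0021]
mid base [0.60691219 0.07053017 0.03      ] 0.1152490431770878 foot [0.59981622 0.05663442 0.1138    ] 0.0651705515016705 [0.00024304 0.08379651 0.01561953]
base far edge [0.60861239 0.07345379 0.03      ] centre-> [0.57496091 0.00642709 0.03001539]
foot far edge [0.6012839  0.05956503 0.1138    ] centre [0.57436272 0.00594367 0.11381231]
scene holes [[ 0.55688804 -0.03989694  0.1138    ]
 [ 0.59681654  0.04960433  0.1138    ]] tips [[ 0.55540097 -0.03495143  0.047     ]
 [ 0.59717356  0.04816988  0.047     ]]
corr [array([-0.0034,  0.0668,  0.0038]), array([ 0.0011,  0.0668, -0.0011])]
0.09800389319380098 65.95728869030498
0.09302742411940935 63.31820059251313
```

>>> apply_moves(
  plan="0 .2 0 0 0 0 0; 0 .3 0 0 0 0 0; 0.01 .3 0 0 0 0 0; 0 .2 0 0 0 0 0; 0 .05 0 0 0 0 0",
)

```text
time_s: 10.65
eef_pos: [0.5756, 0.0051, 0.1016]
eef_rot: [-0.688, 0.688, -0.165, 0.162]
wrist_force: [-0.2, 0.7, -5.7]
opening: 0.722
```

Run:
```python
from h import *
plan([.575,.006,.1],65.5-92.2)
c=ctrl.get_calibration("wrist");im=ctrl.camera("wrist");np.save("w6.npy",c)
cv2.imwrite("pics/w6f.png",im[:,:,::-1]);crop(im,225,100,200,150,4,"pics/w6.png")
im=ctrl.camera("scene");crop(im,270,180,140,120,5,"pics/s6.png")
```

```text
t 10.65 p [0.5756 0.0051 0.1016] yaw -26.74 q [-0.2   0.3   1.69 -0.    1.16  0.27] F [-0.2  0.7 -5.7] op 0.722
shift now-axes [-0.018  0.033  0.011]
turn [ 0.009 -0.006 -0.033] shift after turn [-0.018  0.033  0.011]
```

View pics/w6.png

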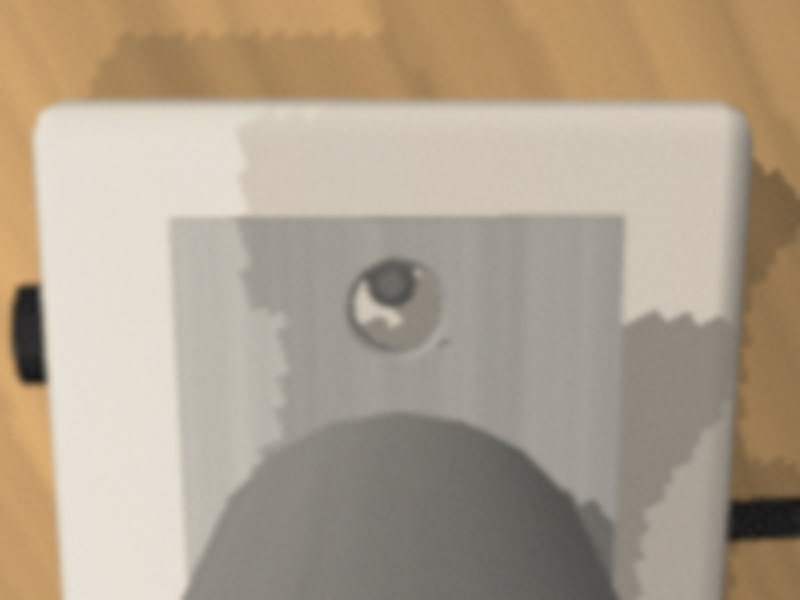

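View pics/s6.png

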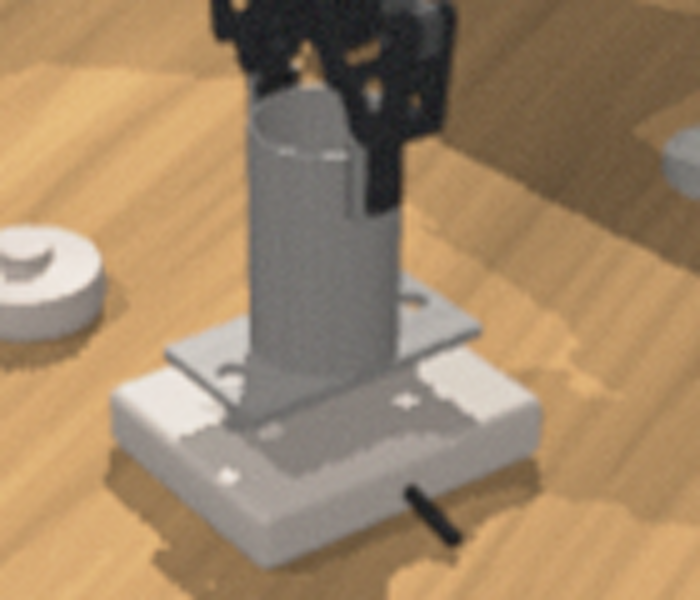

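Run:
```python
from h import *
c=np.load("w6.npy",allow_pickle=True).item();p,R,o=pose();M=R.as_matrix();print(p)
def P(c,pts,ox,oy,s,z): return np.array([onz(c,[(x+.5)/s-.5+ox,(y+.5)/s-.5+oy],z) for x,y in pts])
for zu in(.052,.055):
  h=P(c,[(396.5,306)],225,100,4,zu+.006)[0];t=P(c,[(392,283)],225,100,4,.048)[0];print(zu,"corr",np.round(M.T@(t-h),4))
  f=P(c,[(170,217),(625,216)],225,100,4,zu+.006);b=P(c,[(60,103),(725,103)],225,100,4,.03)
  for A in(f,b):
    v=A[1]-A[0];print(np.linalg.norm(v),np.degrees(np.arctan2(v[1],v[0])),A.mean(0))
  print(M.T@(b.mean(0)-f.mean(0)))
```

```text
[0.57671177 0.00487951 0.10328153]
0.052 corr [-0.0007  0.01    0.0024]
0.06586707811796276 -26.62136771825478 [0.60225911 0.05839063 0.058     ]
0.10678537972276568 -26.763283352221418 [0.60876441 0.07347621 0.03      ]
[-0.00093587  0.02799448  0.01641118]
0.055 corr [-0.0008  0.013   0.0021]
0.06493660972156674 -26.621367718254778 [0.60234421 0.05851949 0.061     ]
0.10678537972276568 -26.763283352221418 [0.60876441 0.07347621 0.03      ]
[-0.00094939  0.03099457  0.01625908]
```

>>> apply_moves(
  plan="-.015 0 .035 0 0 0 0; 0 .1 0 0 0 0 0; 0 .1 0 0 0 0 0; 0 .1 0 0 0 0 0; 0 .08 0 0 0 0 0",
)

```text
time_s: 11.25
eef_pos: [0.5769, 0.0068, 0.0846]
eef_rot: [0.688, -0.688, 0.164, -0.163]
wrist_force: [-0.1, 0.7, -4.8]
opening: 0.722
```

Run:
```python
from h import *
c=ctrl.get_calibration("wrist");im=ctrl.camera("wrist")
crop(im,225,100,200,150,4,"pics/w7.png")
im=ctrl.camera("scene");crop(im,270,180,140,120,5,"pics/s7.png")
plan([.575,.006,.0767],65.5-92.2)
```

```text
t 11.35 p [0.5766 0.0068 0.0842] yaw -26.73 q [-0.19  0.32  1.7  -0.    1.13  0.27] F [-0.2  0.2 -4.5] op 0.718
shift now-axes [-0.021  0.15  -0.029]
turn [ 0.004 -0.005 -0.013] shift after turn [-0.021  0.15  -0.029]
```

View pics/w7.png

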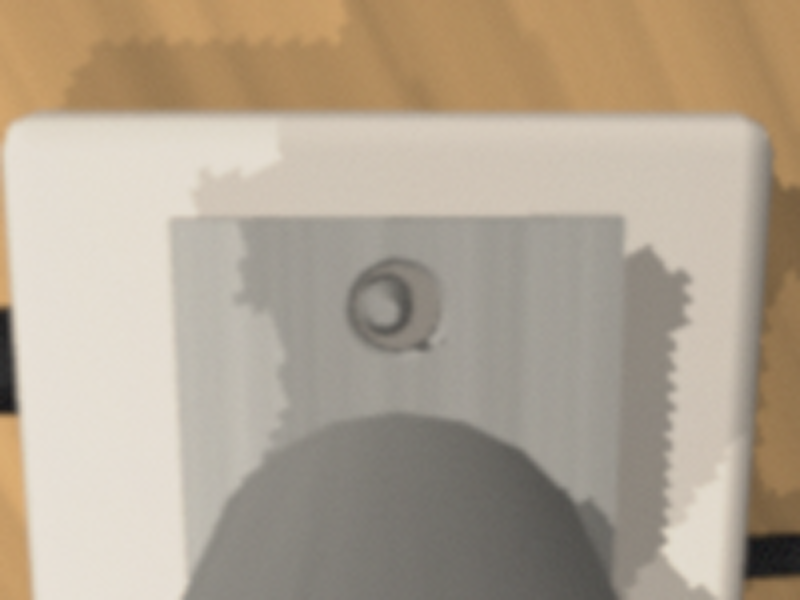

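View pics/s7.png

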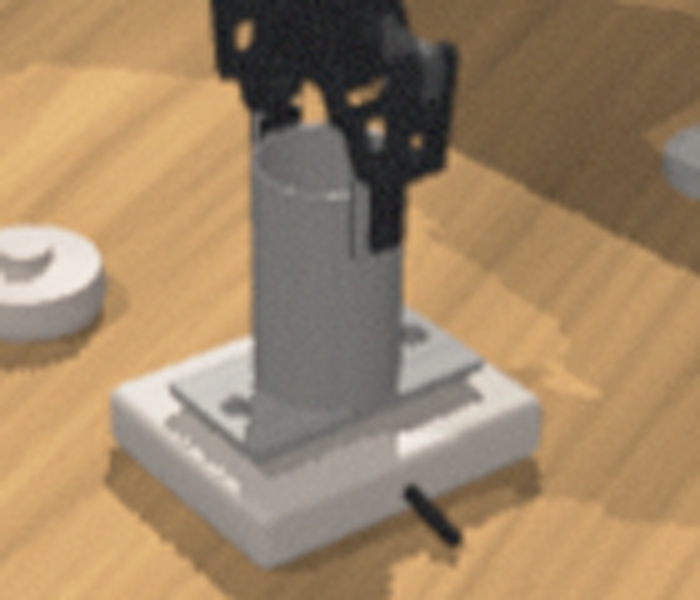

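>>> apply_moves(
  plan="-.025 0.03 0 0 0 0 0; 0 .05 0 0 0 0 0; 0 .03 0 0 0 0 0; 0 .02 0 0 0 0 0; 0 0 0 0 0 0 0",
)

```text
time_s: 11.85
eef_pos: [0.5761, 0.0073, 0.0786]
eef_rot: [-0.688, 0.688, -0.164, 0.163]
wrist_force: [-0.3, 0.1, -4.6]
opening: 0.724
```

Run:
```python
from h import *
plan([.575,.006,.0767],65.5-92.2)
im=ctrl.camera("wrist")
crop(im,225,100,200,150,3,"pics/w8.png")
plan([.575,.006,.0767],65.5-92.2)
```

```text
t 11.85 p [0.5761 0.0073 0.0786] yaw -26.74 q [-0.19  0.33  1.7  -0.    1.11  0.27] F [-0.3  0.1 -4.6] op 0.724
shift now-axes [-0.009  0.037 -0.033]
turn [ 0.001 -0.005 -0.002] shift after turn [-0.009  0.037 -0.033]
t 11.9 p [0.5762 0.0073 0.0787] yaw -26.73 q [-0.19  0.33  1.7  -0.    1.11  0.27] F [-0.4  0.7 -4.2] op 0.724
shift now-axes [-0.01   0.039 -0.034]
turn [ 0.    -0.005 -0.   ] shift after turn [-0.01   0.039 -0.034]
```

View pics/w8.png

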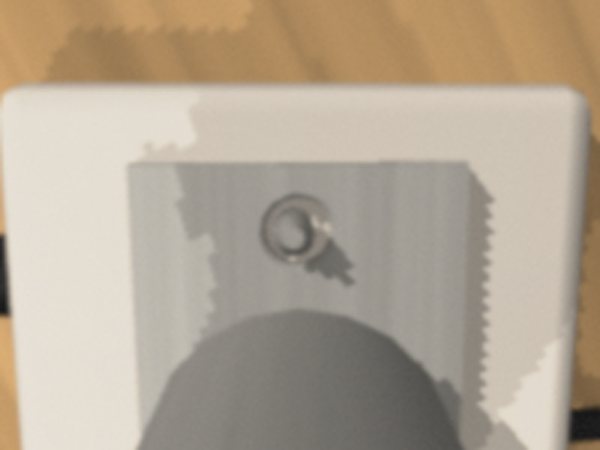

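>>> apply_moves(
  plan="-.01 .02 0 0 0 0 0; 0 .02 0 0 0 0 0; 0 .02 0 0 0 0 0; 0 0 0 0 0 0 0; 0 0 0 0 0 0 0",
)

```text
time_s: 12.4
eef_pos: [0.576, 0.0076, 0.0775]
eef_rot: [-0.688, 0.688, -0.163, 0.164]
wrist_force: [-6.5, 0.2, 9.2]
opening: 0.726
```

Run:
```python
from h import *
plan([.575,.006,.0767],65.5-92.2)
```

```text
t 12.4 p [0.576  0.0076 0.0775] yaw -26.72 q [-0.19  0.33  1.7  -0.    1.11  0.27] F [-6.5  0.2  9.2] op 0.726
shift now-axes [-0.003  0.016 -0.037]
turn [-0.    -0.003  0.004] shift after turn [-0.003  0.016 -0.037]
```

Contact shows a force of +14 N, so the pot is seated. Releasing.

>>> apply_moves(
  plan="0 0 0 0 0 0 .8; 0 0 0 0 0 0 1; 0 0 0 0 0 0 1; 0 0 0 0 0 0 1; 0 0 0 0 0 0 1",
)

```text
time_s: 12.9
eef_pos: [0.5758, 0.0075, 0.0756]
eef_rot: [0.688, -0.688, 0.163, -0.163]
wrist_force: [0.4, -0.1, -0.7]
opening: 0.998
```

>>> apply_moves(
  plan="0 -.3 0 0 0 0 1; 0 -.6 0 0 0 0 1; 0 -.7 0 0 0 0 1; 0 -.7 0 0 0 0 1; 0 -.7 0 0 0 0 1",
)

```text
time_s: 13.4
eef_pos: [0.5757, 0.0075, 0.2284]
eef_rot: [0.688, -0.688, 0.163, -0.164]
wrist_force: [0.5, -0.0, -0.2]
opening: 1.004
```

Run:
```python
from h import *
plan([.5036,-.290,.2],-26.7)
c=ctrl.get_calibration("wrist");np.save("w9.npy",c)
im=ctrl.camera("wrist");cv2.imwrite("pics/w9.png",im[:,:,::-1])
im=ctrl.camera("scene");crop(im,270,180,140,120,5,"pics/s9.png")
```

```text
t 13.4 p [0.5757 0.0075 0.2284] yaw -26.73 q [-0.19  0.16  1.58  0.    1.4   0.27] F [ 0.5 -0.  -0.2] op 1.004
shift now-axes [ 1.388  0.567 -5.964]
turn [-0.003 -0.005  0.008] shift after turn [ 1.385  0.567 -5.964]
```

View pics/w9.png

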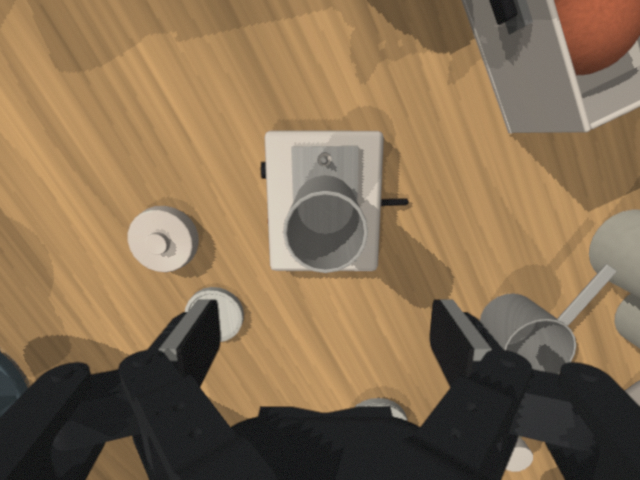

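View pics/s9.png

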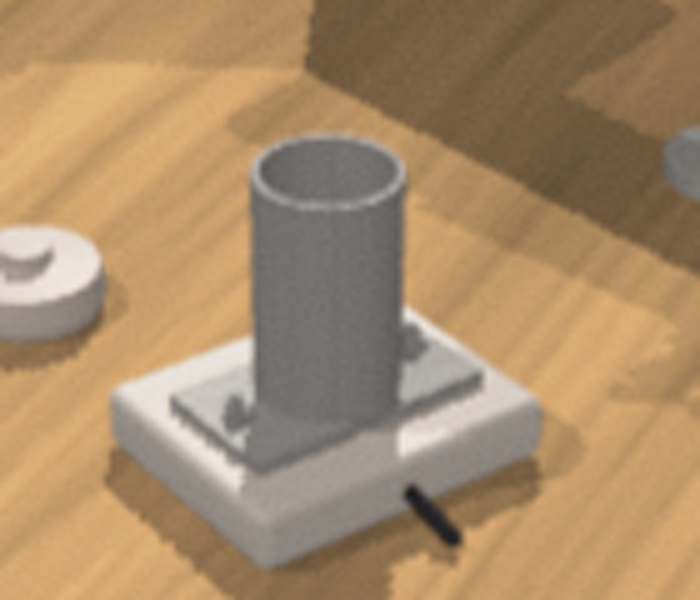

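>>> apply_moves(
  plan=".17 0 -.745 0 0 0 1; .17 0 -.745 0 0 0 1; .17 0 -.745 0 0 0 1; .17 0 -.745 0 0 0 1; .17 0 -.745 0 0 0 1",
)

```text
time_s: 14.0
eef_pos: [0.5293, -0.1792, 0.226]
eef_rot: [0.688, -0.688, 0.163, -0.163]
wrist_force: [0.6, -0.2, 1.0]
opening: 0.997
```

>>> apply_moves(
  plan=".17 0 -.745 0 0 0 1; .17 0.3 -.745 0 0 0 1; .17 0.6 -.745 0 0 0 1; 0 .6 0 0 0 0 .7; 0 .3 0 0 0 0 .5",
)

```text
time_s: 14.5
eef_pos: [0.5005, -0.2891, 0.1329]
eef_rot: [0.689, -0.687, 0.166, -0.163]
wrist_force: [-0.4, 0.4, -0.0]
opening: 0.686
```

Run:
```python
from h import *
c=np.load("w9.npy",allow_pickle=True).item()
for px in [(326,232),(287,232),(365,232),(326,193.5),(326,270)]: print(np.round(onz(c,px,.14),4))
plan([.5036,-.290,.1],-26.7)
c=ctrl.get_calibration("wrist");np.save("w10.npy",c)
im=ctrl.camera("wrist");cv2.imwrite("pics/w10.png",im[:,:,::-1])
im=ctrl.camera("scene");crop(im,150,230,160,140,4,"pics/s10.png")
```

```text
[0.5773 0.0073 0.14  ]
[0.5514 0.0204 0.14  ]
[ 0.6033 -0.0057  0.14  ]
[0.5903 0.0331 0.14  ]
[ 0.5637 -0.0197  0.14  ]
t 14.5 p [ 0.5005 -0.2891  0.1329] yaw -26.87 q [-0.73  0.26  1.66  0.    1.22 -0.26] F [-0.4  0.4 -0. ] op 0.686
shift now-axes [0.065 0.658 0.011]
turn [-0.01  -0.024 -0.034] shift after turn [0.063 0.659 0.012]
```

View pics/w10.png

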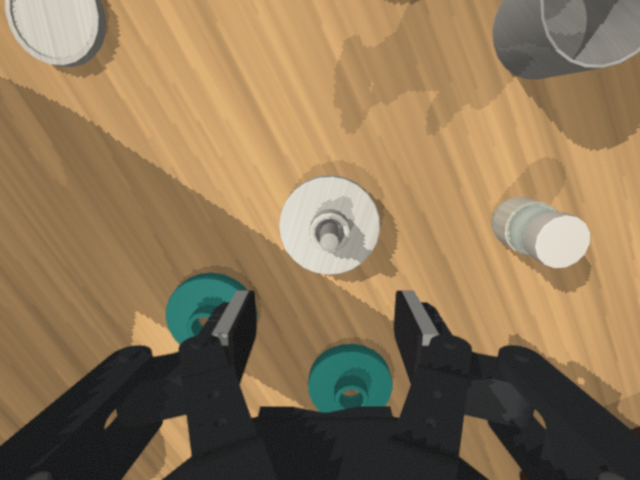

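View pics/s10.png

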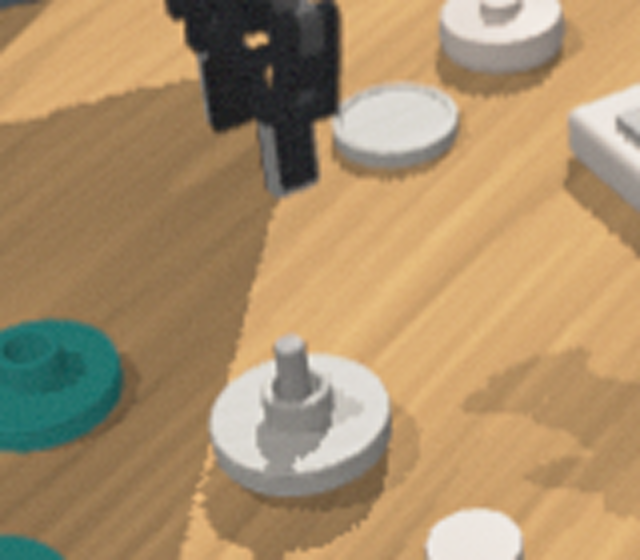

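Run:
```python
from h import *
c=np.load("w10.npy",allow_pickle=True).item();p,R,o=pose();M=R.as_matrix()
k=onz(c,(329,239.5),.063);a=onz(c,(330,225.5),.023);print(k,a)
C=-np.array(c["R"]).T@np.array(c["t"]);print(p,"cam in tool",M.T@(C-p),"knob rel cam",M.T@(k-C),M.T@(a-C),"rel p",M.T@(k-p))
# tip height from wrist: opening .686*85/2
for px,s in [((256,293),-1),((396,293),1)]:
    O,d=ray(c,px);Ot=M.T@(O-C);dt=M.T@d;l=(s*o["opening"]*.0425)/dt[0];print(np.round(dt*l+[0,-.169,.071],4))
```

```text
[ 0.50341255 -0.29036869  0.063     ] [ 0.50439622 -0.29084945  0.023     ]
[ 0.50089353 -0.28758287  0.13320234] cam in tool [ 0.00083142 -0.16849292  0.06873222] knob rel cam [ 0.00303908  0.23867372 -0.07019847] [ 0.00434329  0.27866741 -0.07024883] rel p [ 0.0038705   0.0701808  -0.00146625]
[-0.0218 -0.065   0.0228]
[ 0.0218 -0.0686  0.0243]
```

>>> apply_moves(
  plan=".065 .3 .015 0 0 0 .5; 0 .5 0 0 0 0 .4; 0 .5 0 0 0 0 .4; 0 .3 0 0 0 0 .4; 0 .15 0 0 0 0 .4",
)

```text
time_s: 15.1
eef_pos: [0.5058, -0.2892, 0.0473]
eef_rot: [0.688, -0.688, 0.163, -0.163]
wrist_force: [-0.9, -0.2, -0.1]
opening: 0.405
```

Run:
```python
from h import *
plan([.5034,-.2904,.045],-26.7)
c=ctrl.get_calibration("wrist");np.save("w11.npy",c)
im=ctrl.camera("wrist");crop(im,225,200,200,150,4,"pics/w11.png")
im=ctrl.camera("scene");crop(im,170,270,110,100,6,"pics/s11.png")
p,R,o=pose();cs=ctrl.get_calibration("scene")
for y in(-.02,-.03,-.04):print(y,(proj(cs,p+[0,0,-y])-[170,270])*6)
```

```text
t 15.1 p [ 0.5058 -0.2892  0.0473] yaw -26.67 q [-0.72  0.38  1.7   0.    1.06 -0.26] F [-0.9 -0.2 -0.1] op 0.405
shift now-axes [-0.033  0.046 -0.043]
turn [-0.002  0.005 -0.007] shift after turn [-0.033  0.046 -0.043]
-0.02 [320.61558341 258.29552253]
-0.03 [316.95443524 231.89020483]
-0.04 [313.25629348 205.18036673]
```

View pics/w11.png

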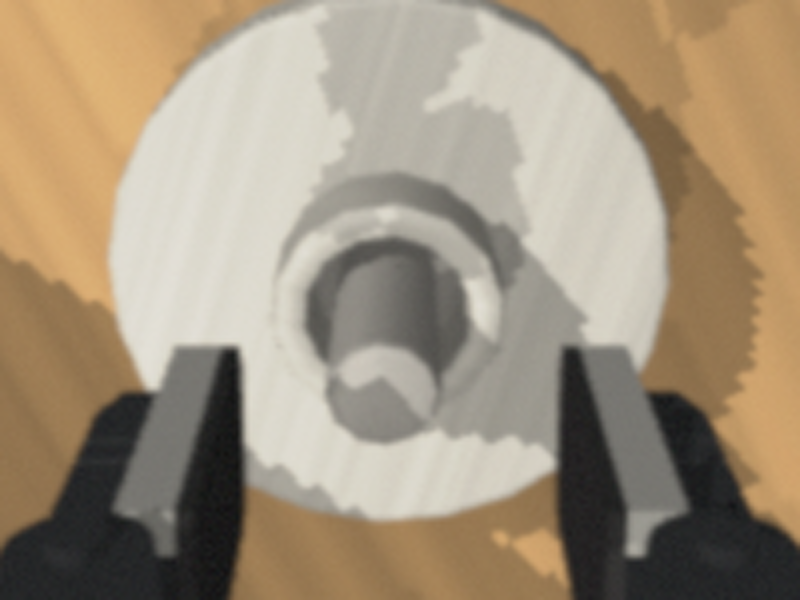

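View pics/s11.png

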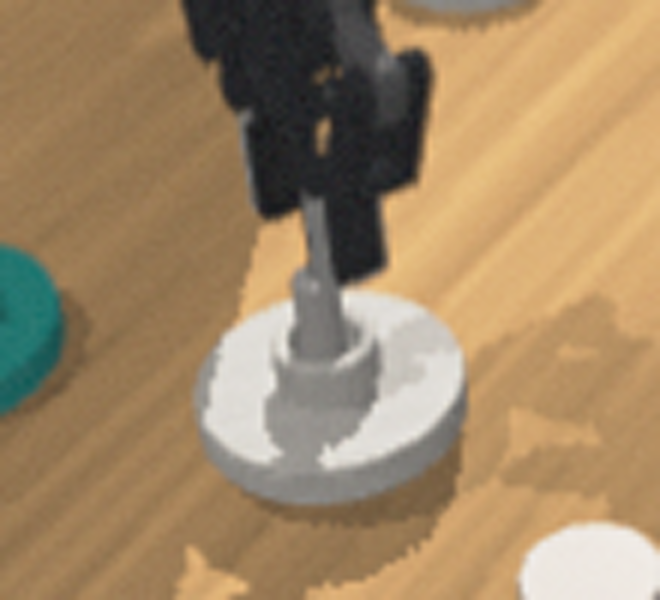

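Run:
```python
from h import *
c=np.load("w11.npy",allow_pickle=True).item();Rc=np.array(c["R"]);p,R,o=pose();M=R.as_matrix();print(p)
C=-Rc.T@np.array(c["t"])
k=onz(c,(225+383/4,200+395/4),.063);print(k,"knob rel cam",M.T@(k-C))
for pp in[(240,347),(562,347),(232,600)]:
    O,d=ray(c,(225+pp[0]/4,200+pp[1]/4));dt=M.T@d;l=np.sign(pp[0]-400)*.0172/dt[0];v=dt*l;print("corner rel cam",v, "world z",C[2]-v[1])
```

```text
[ 0.50575532 -0.28952283  0.0477804 ]
[ 0.50293466 -0.29190767  0.063     ] knob rel cam [-0.00186779  0.15307465 -0.07392082]
corner rel cam [-0.0172      0.14272289 -0.06323265] world z 0.07336645693552848
corner rel cam [ 0.0172      0.13909332 -0.06162335] world z 0.0769960238855546
corner rel cam [-0.0172      0.12829967 -0.0851488 ] world z 0.08778968016267855
```

>>> apply_moves(
  plan="-.04 .1 0 0 0 0 .4; 0 .2 0 0 0 0 .4; 0 .15 0 0 0 0 .4; 0 .1 0 0 0 0 .4; 0 .03 0 0 0 0 .4",
)

```text
time_s: 15.7
eef_pos: [0.5034, -0.2888, 0.0183]
eef_rot: [0.688, -0.688, 0.164, -0.163]
wrist_force: [1.0, -0.4, -0.3]
opening: 0.395
```

Run:
```python
from h import *
plan([.5034,-.2904,.0185],-26.7)
im=ctrl.camera("wrist");crop(im,225,200,200,150,3,"pics/w12.png")
im=ctrl.camera("scene");crop(im,170,270,110,100,6,"pics/s12.png")
```

```text
t 15.7 p [ 0.5034 -0.2888  0.0183] yaw -26.74 q [-0.73  0.42  1.71 -0.    1.01 -0.26] F [ 1.  -0.4 -0.3] op 0.395
shift now-axes [ 0.015 -0.004 -0.029]
turn [-0.003 -0.006 -0.011] shift after turn [ 0.015 -0.004 -0.029]
```

View pics/w12.png

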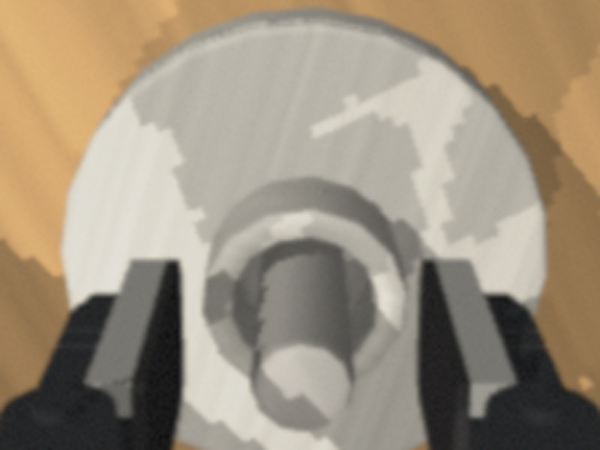

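View pics/s12.png

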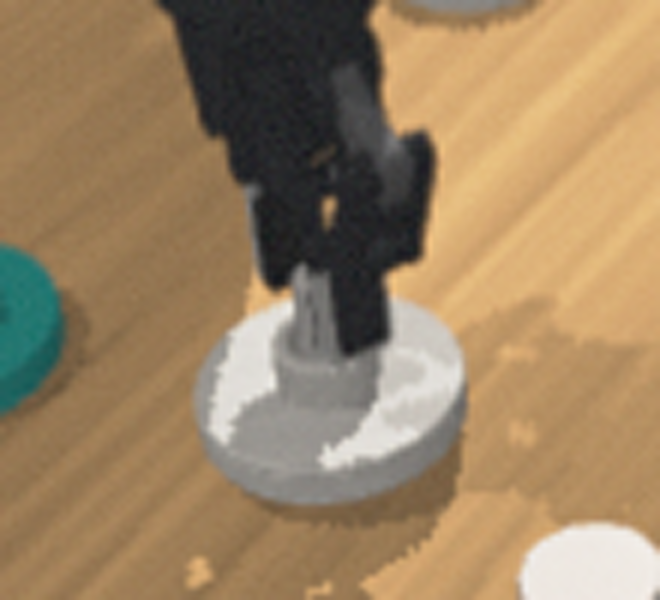

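>>> apply_moves(
  plan="0 0 0 0 0 0 .25; 0 0 0 0 0 0 .1; 0 0 0 0 0 0 0; 0 0 0 0 0 0 0; 0 0 0 0 0 0 0",
)

```text
time_s: 16.3
eef_pos: [0.504, -0.2893, 0.0196]
eef_rot: [-0.688, 0.688, -0.163, 0.164]
wrist_force: [-1.6, 1.1, 4.9]
opening: 0.134
```

Run:
```python
from h import *
plan([.5034,-.2904,.0185],-26.7)
im=ctrl.camera("wrist");a=cv2.resize(im[200:350,225:425,::-1],(600,450))
im=ctrl.camera("scene");crop(im,170,270,110,100,5,"pics/s13.png");cv2.imwrite("pics/w13.png",a)
```

```text
t 16.3 p [ 0.504  -0.2893  0.0196] yaw -26.73 q [-0.73  0.42  1.71 -0.    1.01 -0.26] F [-1.6  1.1  4.9] op 0.134
shift now-axes [-0.001  0.023 -0.026]
turn [ 0.002 -0.004  0.003] shift after turn [-0.001  0.023 -0.026]
```

View pics/w13.png

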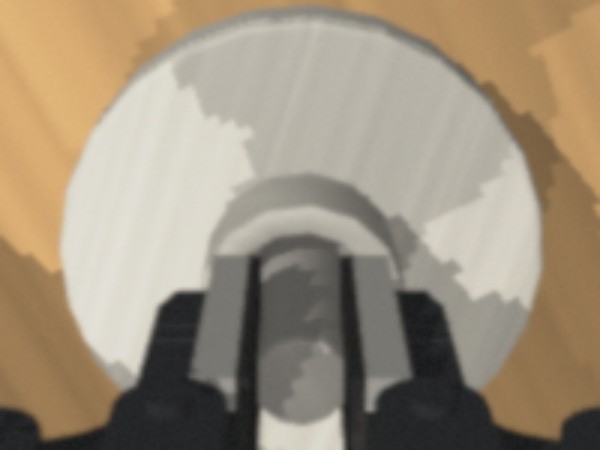

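View pics/s13.png

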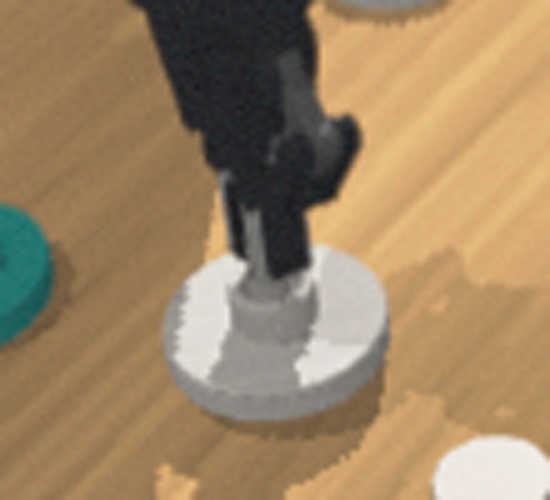

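>>> apply_moves(
  plan="0 -.1 0 0 0 0 0; 0 -.2 0 0 0 0 0; 0 -.4 0 0 0 0 0; 0 -.5 0 0 0 0 0; 0 -.5 0 0 0 0 0",
)

```text
time_s: 16.9
eef_pos: [0.5037, -0.2889, 0.1052]
eef_rot: [0.688, -0.688, 0.164, -0.163]
wrist_force: [0.1, 0.0, -1.6]
opening: 0.136
```

>>> apply_moves(
  plan="0 -.5 0 0 0 0 0; 0 -.5 0 0 0 0 0; 0 -.5 0 0 0 0 0; 0 -.3 0 0 0 0 0; 0 -.1 0 0 0 0 0",
)

```text
time_s: 17.4
eef_pos: [0.5047, -0.2898, 0.2014]
eef_rot: [-0.687, 0.689, -0.162, 0.165]
wrist_force: [-0.4, 0.1, -2.3]
opening: 0.131
```

Run:
```python
from h import *
plan([.5760,.0075,.199],-26.7)
im=ctrl.camera("scene");crop(im,150,200,130,120,5,"pics/s14.png")
im=ctrl.camera("wrist");crop(im,225,200,200,150,3,"pics/w14.png")
```

```text
t 17.4 p [ 0.5047 -0.2898  0.2014] yaw -26.73 q [-0.73  0.2   1.6   0.    1.35 -0.26] F [-0.4  0.1 -2.3] op 0.131
shift now-axes [-1.401  0.039  5.951]
turn [ 0.007 -0.004  0.029] shift after turn [-1.398  0.049  5.952]
```

View pics/s14.png

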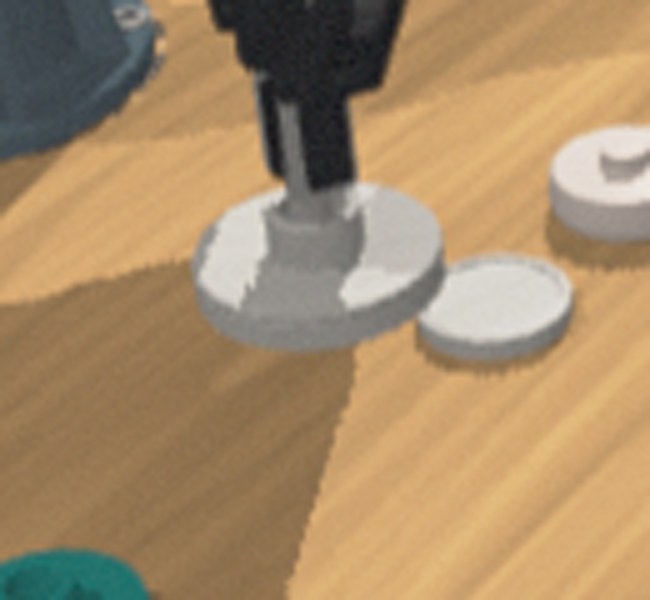

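View pics/w14.png

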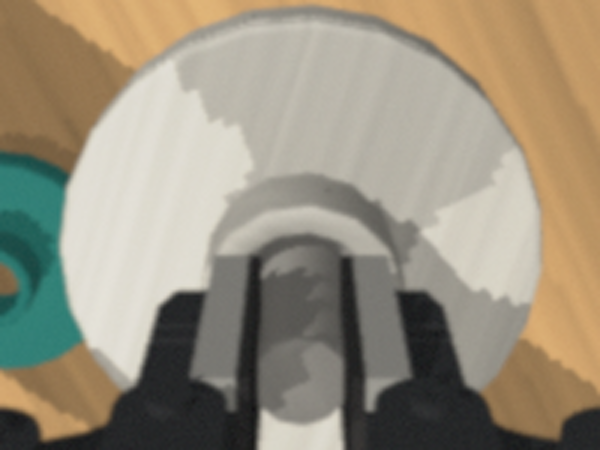

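Run:
```python
from h import *
plan([.5766,.0087,.205],-26.7)
```

```text
t 17.5 p [ 0.504  -0.2892  0.1995] yaw -26.73 q [-0.73  0.2   1.6   0.    1.35 -0.26] F [-0.1  0.5 -0.9] op 0.136
shift now-axes [-1.384 -0.113  5.974]
turn [ 0.001 -0.005  0.007] shift after turn [-1.38  -0.11   5.975]
```

>>> apply_moves(
  plan="-.14 -.03 .6 0 0 0 0; -.14 -.03 .6 0 0 0 0; -.14 -.03 .6 0 0 0 0; -.14 -.03 .6 0 0 0 0; -.14 0 .6 0 0 0 0",
)

```text
time_s: 18.0
eef_pos: [0.5394, -0.1378, 0.2034]
eef_rot: [0.688, -0.688, 0.165, -0.163]
wrist_force: [0.6, 0.7, -1.9]
opening: 0.133
```

>>> apply_moves(
  plan="-.14 0 .6 0 0 0 0; -.14 0 .6 0 0 0 0; -.14 0 .6 0 0 0 0; -.14 0 .6 0 0 0 0; -.14 0 .58 0 0 0 0",
)

```text
time_s: 18.5
eef_pos: [0.575, 0.0109, 0.2031]
eef_rot: [-0.688, 0.688, -0.165, 0.162]
wrist_force: [0.0, -0.3, -0.9]
opening: 0.132
```

Run:
```python
from h import *
plan([.5766,.0087,.205],-26.7)
c=ctrl.get_calibration("wrist");np.save("w15.npy",c)
im=ctrl.camera("wrist");cv2.imwrite("pics/w15.png",im[:,:,::-1])
im=ctrl.camera("scene");crop(im,270,110,140,140,4,"pics/s15.png")
im=ctrl.camera("top");crop(im,230,170,140,120,5,"pics/t15.png")
plan([.5766,.0087,.205],-26.7)
```

```text
t 18.5 p [0.575  0.0109 0.2031] yaw -26.73 q [-0.19  0.18  1.61  0.    1.36  0.28] F [ 0.  -0.3 -0.9] op 0.132
shift now-axes [ 0.049 -0.038 -0.025]
turn [ 0.007 -0.005 -0.026] shift after turn [ 0.049 -0.038 -0.025]
t 18.65 p [0.575  0.0112 0.2032] yaw -26.56 q [-0.19  0.18  1.61  0.    1.36  0.28] F [-0.7 -0.7 -2.2] op 0.131
shift now-axes [ 0.052 -0.036 -0.031]
turn [ 0.007  0.02  -0.026] shift after turn [ 0.052 -0.036 -0.03 ]
```

View pics/w15.png

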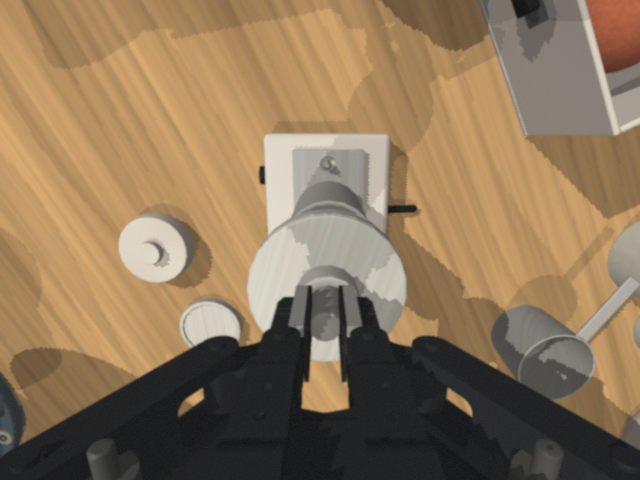

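View pics/s15.png

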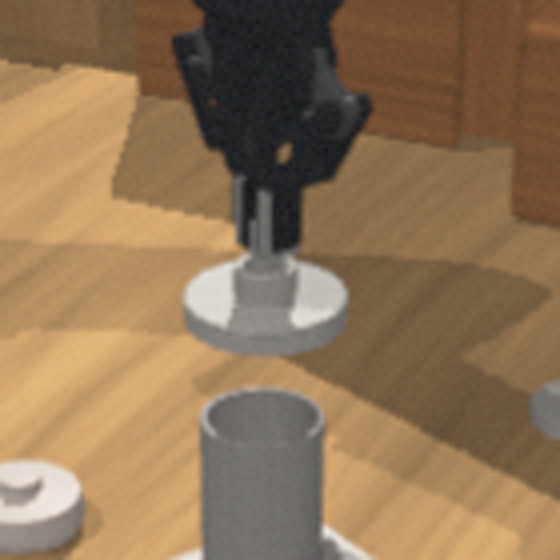

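View pics/t15.png

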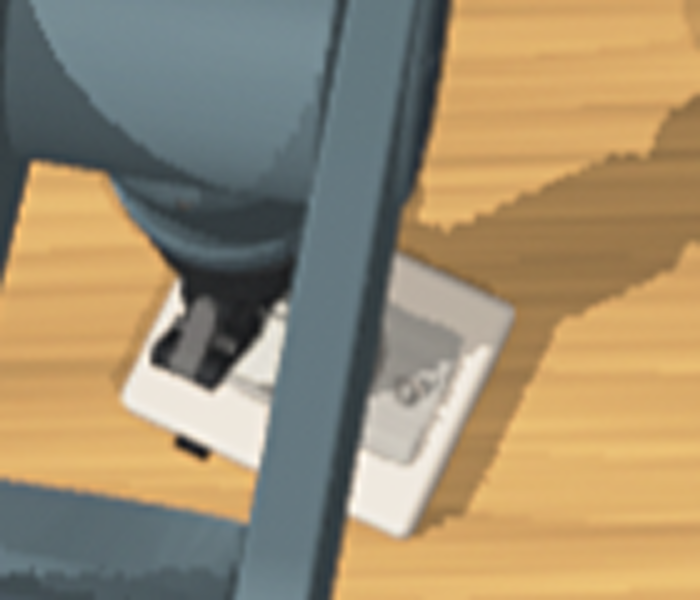

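Run:
```python
from h import *
cs=ctrl.get_calibration("scene");c=np.load("w15.npy",allow_pickle=True).item();p,R,o=pose();M=R.as_matrix()
S=lambda x,y,z:onz(cs,[270+(x+.5)/4-.5,110+(y+.5)/4-.5],z)
cap=S(266,304,.206);rim=S(262.5,418,.14);print("scene cap",cap,"rim",rim,"corr tool",M.T@(rim-cap)/.05)
w=onz(c,(327.5,287),.206);print("wrist cap",w)
for e in[(327.5,214),(327.5,361),(248,287),(407,287)]:print(onz(c,e,.206))
```

```text
scene cap [0.58084058 0.00398118 0.206     ] rim [0.57827555 0.00569052 0.14      ] corr tool [-0.05705845  1.32017774  0.00869234]
wrist cap [0.57512349 0.00704653 0.206     ]
[0.59193022 0.04056777 0.206     ]
[ 0.55572035 -0.03165939  0.206     ]
[0.53930804 0.02501132 0.206     ]
[ 0.61087039 -0.01094662  0.206     ]
```

>>> apply_moves(
  plan="0 .15 0 0 0 0 0; 0 .2 0 0 0 0 0; 0 .2 0 0 0 0 0; 0 .1 0 0 0 0 0; 0 0 0 0 0 0 0",
)

```text
time_s: 19.15
eef_pos: [0.5749, 0.009, 0.1711]
eef_rot: [-0.688, 0.688, -0.165, 0.163]
wrist_force: [-0.3, 0.3, -2.0]
opening: 0.135
```

Run:
```python
from h import *
plan([.5766,.0087,.17],-26.7)
im=ctrl.camera("scene");crop(im,290,140,100,100,6,"pics/s16.png")
c=ctrl.get_calibration("wrist");np.save("w16.npy",c)
im=ctrl.camera("wrist");crop(im,225,120,200,150,4,"pics/w16.png")
```

```text
t 19.15 p [0.5749 0.009  0.1711] yaw -26.79 q [-0.19  0.21  1.64 -0.    1.29  0.28] F [-0.3  0.3 -2. ] op 0.135
shift now-axes [0.033 0.022 0.01 ]
turn [ 0.006 -0.012 -0.021] shift after turn [0.033 0.022 0.01 ]
```

View pics/s16.png

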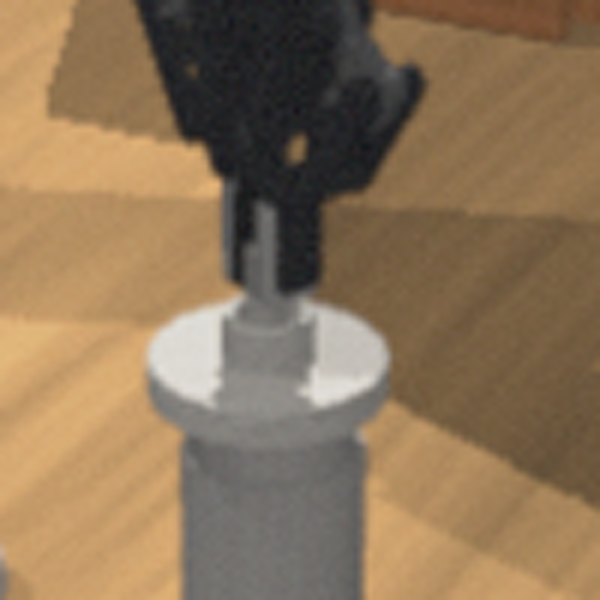

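View pics/w16.png

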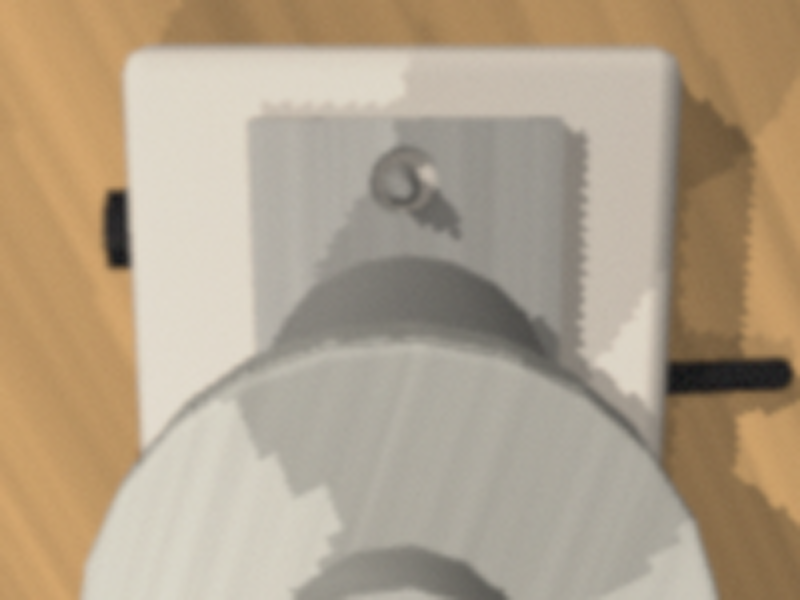

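>>> apply_moves(
  plan=".015 .1 0 0 0 0 0; 0 .1 0 0 0 0 0; 0 .1 0 0 0 0 0; 0 .08 0 0 0 0 0; 0 .03 0 0 0 0 0",
)

```text
time_s: 19.75
eef_pos: [0.5761, 0.0092, 0.1514]
eef_rot: [-0.688, 0.688, -0.164, 0.163]
wrist_force: [-0.3, 0.2, -2.4]
opening: 0.133
```

Run:
```python
from h import *
plan([.5766,.0087,.1445],-26.7)
im=ctrl.camera("scene");crop(im,290,140,100,100,5,"pics/s17.png")
plan([.5766,.0087,.1445],-26.7)
```

```text
t 19.75 p [0.5761 0.0092 0.1514] yaw -26.73 q [-0.19  0.24  1.65  0.    1.25  0.28] F [-0.3  0.2 -2.4] op 0.133
shift now-axes [ 0.013  0.138 -0.005]
turn [ 0.003 -0.004 -0.009] shift after turn [ 0.013  0.138 -0.005]
t 19.8 p [0.5761 0.0092 0.1514] yaw -26.73 q [-0.19  0.24  1.65 -0.    1.25  0.28] F [ 0.6  0.4 -2.6] op 0.135
shift now-axes [ 0.013  0.139 -0.004]
turn [ 0.003 -0.005 -0.009] shift after turn [ 0.013  0.139 -0.004]
```

View pics/s17.png

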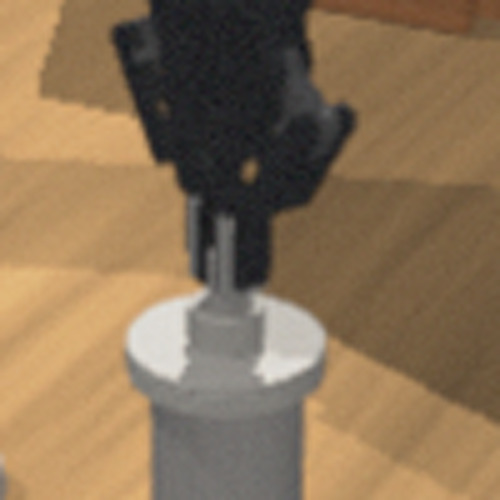

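Going down with no contact so far. Continuing gently.

>>> apply_moves(
  plan="0 .03 0 0 0 0 0; 0 .03 0 0 0 0 0; 0 .03 0 0 0 0 0; 0 .02 0 0 0 0 0; 0 0 0 0 0 0 0",
)

```text
time_s: 20.3
eef_pos: [0.5764, 0.0091, 0.1465]
eef_rot: [-0.688, 0.688, -0.164, 0.163]
wrist_force: [-0.1, 0.3, -0.9]
opening: 0.137
```

>>> apply_moves(
  plan="0 .01 0 0 0 0 0; 0 .01 0 0 0 0 0; 0 0.01 0 0 0 0 0; 0 0 0 0 0 0 0; 0 0 0 0 0 0 0",
)

```text
time_s: 20.8
eef_pos: [0.5768, 0.009, 0.1457]
eef_rot: [0.688, -0.688, 0.163, -0.164]
wrist_force: [-0.8, 0.4, 2.9]
opening: 0.13
```

>>> apply_moves(
  plan="0 0.01 0 0 0 0 0; 0 0 0 0 0 0 .3; 0 0 0 0 0 0 .5; 0 0 0 0 0 0 .5; 0 0 0 0 0 0 .5",
)

```text
time_s: 21.3
eef_pos: [0.5765, 0.0091, 0.1445]
eef_rot: [0.688, -0.688, 0.164, -0.163]
wrist_force: [0.4, 0.2, 0.5]
opening: 0.502
```

Run:
```python
from h import *
plan([.5766,.0087,.1445],-26.7)
im=ctrl.camera("scene");crop(im,290,140,100,100,6,"pics/s18.png")
im=ctrl.camera("wrist");crop(im,225,200,200,150,4,"pics/w18.png")
plan([.5766,.0087,.1445],-26.7)
```

```text
t 21.3 p [0.5765 0.0091 0.1445] yaw -26.73 q [-0.19  0.24  1.66  0.    1.24  0.28] F [0.4 0.2 0.5] op 0.502
shift now-axes [ 0.006 -0.001 -0.006]
turn [ 0.    -0.005 -0.002] shift after turn [ 0.006 -0.001 -0.006]
t 21.4 p [0.5765 0.0091 0.1445] yaw -26.74 q [-0.19  0.24  1.66  0.    1.24  0.28] F [-0.5  0.3 -0.4] op 0.5
shift now-axes [ 0.005  0.    -0.006]
turn [ 0.    -0.005 -0.002] shift after turn [ 0.005  0.    -0.006]
```

View pics/s18.png

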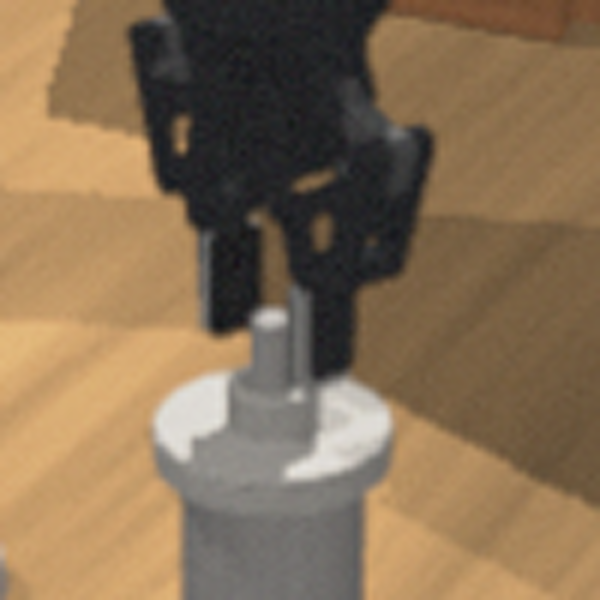

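View pics/w18.png

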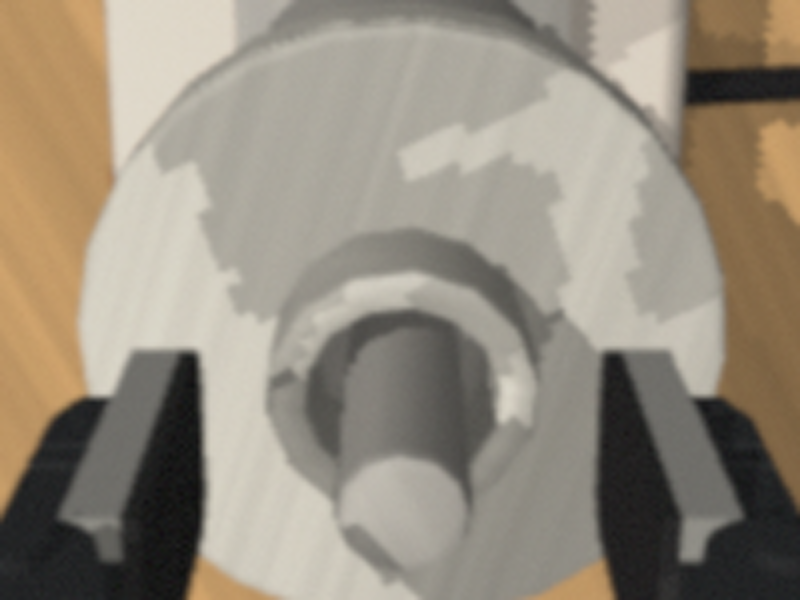

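>>> apply_moves(
  plan="0.01 .1 0 0 0 0 .5; 0 .1 0 0 0 0 .5; 0 .1 0 0 0 0 .5; 0 .06 0 0 0 0 .5; 0 0 0 0 0 0 .5",
)

```text
time_s: 21.9
eef_pos: [0.5764, 0.009, 0.1258]
eef_rot: [-0.688, 0.688, -0.164, 0.163]
wrist_force: [0.8, 0.5, -0.0]
opening: 0.502
```

Run:
```python
from h import *
plan([.5766,.0087,.1255],-26.7)
im=ctrl.camera("scene");crop(im,290,140,100,100,6,"pics/s19.png")
im=ctrl.camera("wrist");crop(im,225,200,200,150,4,"pics/w19.png")
```

```text
t 21.9 p [0.5764 0.009  0.1258] yaw -26.73 q [-0.19  0.27  1.67 -0.    1.21  0.28] F [ 0.8  0.5 -0. ] op 0.502
shift now-axes [ 0.006  0.006 -0.003]
turn [ 0.003 -0.005 -0.012] shift after turn [ 0.006  0.006 -0.003]
```

View pics/s19.png

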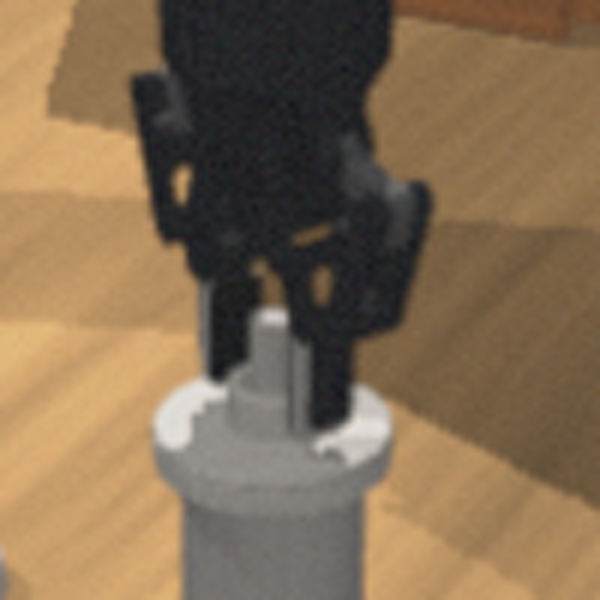

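View pics/w19.png

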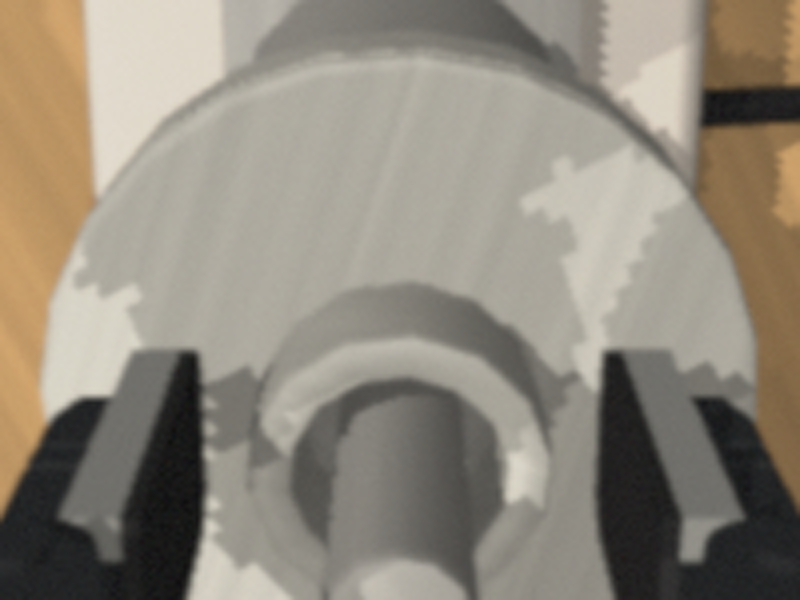

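>>> apply_moves(
  plan="0 0 0 0 0 0 .42; 0 0 0 0 0 0 .35; 0 0 0 0 0 0 0.2; 0 0 0 0 0 0 0; 0 0 0 0 0 0 0",
)

```text
time_s: 22.5
eef_pos: [0.5774, 0.0088, 0.1275]
eef_rot: [0.688, -0.688, 0.163, -0.164]
wrist_force: [-1.9, 2.1, 5.8]
opening: 0.342
```

Run:
```python
from h import *
plan([.5766,.0087,.1255],-26.7)
im=ctrl.camera("wrist");crop(im,225,200,200,150,3,"pics/w20.png")
```

```text
t 22.5 p [0.5774 0.0088 0.1275] yaw -26.73 q [-0.19  0.26  1.67  0.    1.21  0.28] F [-1.9  2.1  5.8] op 0.342
shift now-axes [-0.013  0.04  -0.009]
turn [-0.003 -0.005  0.009] shift after turn [-0.013  0.04  -0.009]
```

View pics/w20.png

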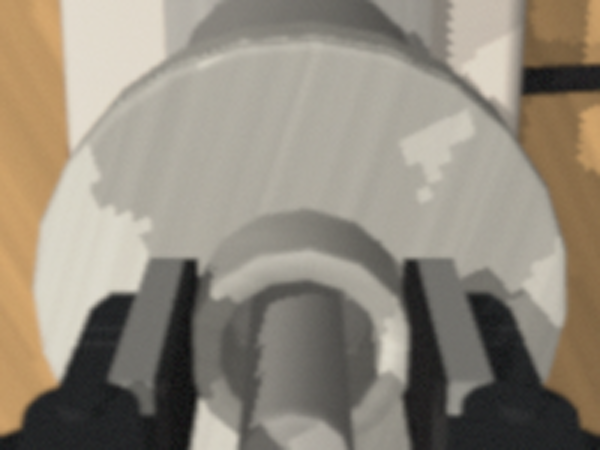

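Gripped. Lifting straight up 10 cm, slowly at first.

>>> apply_moves(
  plan="0 -.05 0 0 0 0 0; 0 -.1 0 0 0 0 0; 0 -.15 0 0 0 0 0; 0 -.15 0 0 0 0 0; 0 -.15 0 0 0 0 0",
)

```text
time_s: 23.05
eef_pos: [0.5772, 0.0088, 0.1575]
eef_rot: [0.688, -0.688, 0.163, -0.164]
wrist_force: [-0.6, 0.1, -0.4]
opening: 0.345
```

Run:
```python
from h import *
plan([.5766,.0087,.2255],-26.7)
im=ctrl.camera("scene");crop(im,280,120,120,120,5,"pics/s21.png")
```

```text
t 23.05 p [0.5772 0.0088 0.1575] yaw -26.73 q [-0.19  0.23  1.65  0.    1.26  0.28] F [-0.6  0.1 -0.4] op 0.345
shift now-axes [-0.008 -1.36  -0.007]
turn [-0.001 -0.005  0.003] shift after turn [-0.009 -1.36  -0.007]
```

View pics/s21.png

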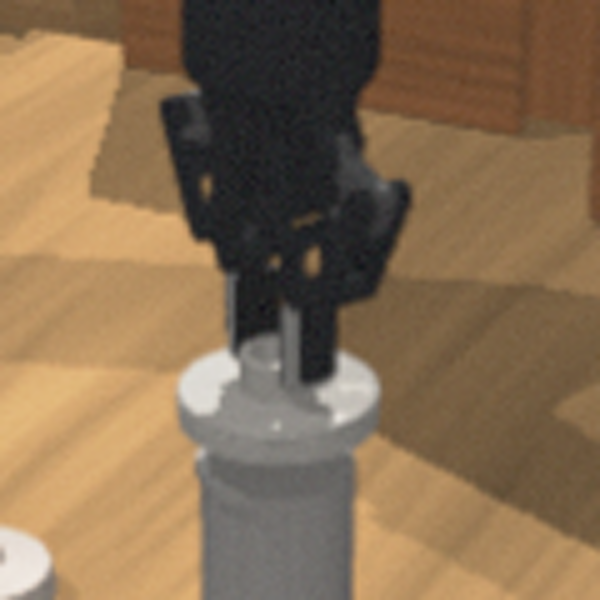

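>>> apply_moves(
  plan="0 -.2 0 0 0 0 0; 0 -.3 0 0 0 0 0; 0 -.3 0 0 0 0 0; 0 -.3 0 0 0 0 0; 0 -.3 0 0 0 0 0",
)

```text
time_s: 23.6
eef_pos: [0.5772, 0.0088, 0.2285]
eef_rot: [0.688, -0.688, 0.163, -0.164]
wrist_force: [0.9, 0.1, -0.7]
opening: 0.34
```

Run:
```python
from h import *
plan([.5766,.0087,.2255],-26.7)
im=ctrl.camera("scene");crop(im,270,90,140,150,4,"pics/s22.png")
cs=ctrl.get_calibration("scene")
print((proj(cs,[.577,.007,.189])-[270,90])*4,(proj(cs,[.577,.007,.145])-[270,90])*4)
```

```text
t 23.6 p [0.5772 0.0088 0.2285] yaw -26.73 q [-0.19  0.17  1.58  0.    1.4   0.28] F [ 0.9  0.1 -0.7] op 0.34
shift now-axes [-0.01   0.061 -0.007]
turn [-0.002 -0.005  0.008] shift after turn [-0.01   0.061 -0.007]
[260.21768322 409.21568663] [259.95792952 486.28451868]
```

View pics/s22.png

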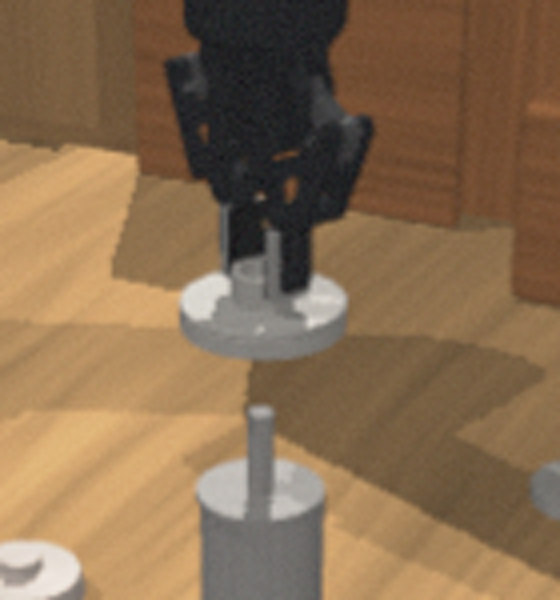

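The inner lid sits flush on the pot: its knob top is at crop (261,411), against a predicted (260,409). The outer lid is held level about 10 cm higher.

Run:
```python
from bench import ctrl
print(ctrl.hand_in())
```

```text
the job is handed in; nothing more can be done
None
```

The whole job is done and handed in at about 23.7 s of the 61 s allowed; `hand_in` gives no verdict, so success rests on my own checks.

- **Pot:** I seated it over both pegs and let go. After release, the pictures showed a peg standing in each ear hole and the foot plate flat on the base.
- **Lids:** I carried the nested set over by the inner knob, lowered it onto the pot until contact, and let go. The turquoise look-alikes were left alone.
- **Outer lid:** I took it by the collar and lifted it straight up. The gripper is still holding it, about 10 cm above where it sat.

**Last checks:** in the final scene picture the inner lid sits flush on the rim. Its knob top was within about 2 pixels of the predicted spot in the 4x enlarged crop, about half a camera pixel. The outer lid hangs level and clear of the knob, at gripper opening 0.34. I saw no bystander disturbed, but I didn't re-measure their positions.

**Disagreements:**
- **Fingertips:** they stood about 25–40 mm farther back than the stated 11 mm ahead of the TCP, depending on the opening. I set all grasp heights from the pictures instead.
- **Lid position:** before lowering the lids, the wrist and scene cameras disagreed by a few millimetres on how well they were centred. A second look closer to the rim settled it.

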